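# Clean the board contacts and clear the repair bench

## Task

Finish off this repair: take the cleaning block and rub it along the whole row of contacts on the board's near edge, from the left end to the right end as you see it from the robot, with light, steady pressure and the sole flat. Stand the block and every jar of flux upright on the tray, and hang every headset over the bar of the rail so that it hangs free by its crown with one ear cup on either side. Leave the other things on the bench where they are.

Things in the scene. Friction and masses are not known exactly. Their poses are not given: they have to be found in the camera images.
- cradle: Grey sheet-metal work cradle, 130 x 200 x 44 mm high, fixed to the bench, that carries the circuit board. Origin: centre of its underside; its x points away from the robot, its y to the robot's left (yaw up to 0.12 rad).
- board: Green circuit board, 120 (x) x 180 (y) mm, level in the cradle. Origin: centre of its upper face, 45 mm above the bench; axes as the cradle's. A row of brass contacts runs along its edge nearest the robot; chips and sockets up to 12 mm high stand farther back. It rides on rubber supports: it sinks 1 mm for each 2 N of downward push, 6 mm at most.
- contacts (a point): Middle of the row of contacts, on the board's upper face, 50 mm from the board's centre towards the robot. The row runs along this frame's y (board's y): 160 mm long (80 mm to each side of this point) and 15 mm wide. +y is its left end as seen from the robot. z up.
- block: Contact-cleaning block, 80 g, standing on its sole: rubber sole 24 (x) x 40 (y) mm, 10 mm thick, under a grey plastic body of that outline up to 24 mm height; on top an upright grip 20 (x) x 34 (y) mm, from 24 to 56 mm height. Origin: centre of the sole's underside; z up. Grip it across the 20 mm (its x); used with its y along the row of contacts.
- rail: Headset rail, fixed to the bench: a horizontal round steel bar, 12 mm thick, along the rail's y, between two posts 380 mm apart (y = -190 and +190 mm; posts 18 mm thick, 180 mm high). Origin: on the bench midway between the posts; x away from the robot.
- bar (a point): Top of the middle of the rail's bar, 165 mm above the bench; frame as the rail's, the bar runs along y.
- headset0: Black headset, 220 g: stiff arch on two ear cups, standing upright on the flat cups. 146 mm over the cups (its x), 155 mm high; cups 54 mm deep (y), 64 mm high; 76 mm clear between ear pads. Crown: a level padded bar 52 mm long (x), 34 mm wide (y), from 135 to 155 mm height; grip it across y, fingertips not below 135 mm. Origin: underside, midway between the cups. May be absent.
- headset0_crown (a point): Middle of the underside of that headset's crown, 135 mm above its origin: the spot that rests on the bar when it hangs.
- headset1: Black headset, 220 g: stiff arch on two ear cups, standing upright on the flat cups. 146 mm over the cups (its x), 155 mm high; cups 54 mm deep (y), 64 mm high; 76 mm clear between ear pads. Crown: a level padded bar 52 mm long (x), 34 mm wide (y), from 135 to 155 mm height; grip it across y, fingertips not below 135 mm. Origin: underside, midway between the cups. May be absent.
- headset1_crown (a point): Middle of the underside of that headset's crown, 135 mm above its origin: the spot that rests on the bar when it hangs.
- headset2: Black headset, 220 g: stiff arch on two ear cups, standing upright on the flat cups. 146 mm over the cups (its x), 155 mm high; cups 54 mm deep (y), 64 mm high; 76 mm clear between ear pads. Crown: a level padded bar 52 mm long (x), 34 mm wide (y), from 135 to 155 mm height; grip it across y, fingertips not below 135 mm. Origin: underside, midway between the cups. May be absent.
- headset2_crown (a point): Middle of the underside of that headset's crown, 135 mm above its origin: the spot that rests on the bar when it hangs.
- mat: Flat blue antistatic mat, 300 (x) x 190 (y) x 2 mm, fixed, on the left or right of the bench; headsets stand on it at the start. Origin: centre of its underside.
- tray: Shallow grey open tray, fixed, outside 250 (x) x 170 (y) x 10 mm high, walls and floor 4 mm thick, on the other side of the bench from the mat. Origin: centre of its underside.
- tray_in (a point): Centre of the tray's inner floor, 4 mm above the bench; axes as the tray's. The inside measures 242 (x) x 162 (y) mm.
- jar0: Squat white plastic jar of flux with a black lid, about 120 g, standing upright: 62 mm across up to 36 mm height; the lid 58 mm across, from 36 to 52 mm height; it can be lifted by the lid. Origin: centre of its foot; z up through the lid. May be absent.
- jar1: Squat white plastic jar of flux with a black lid, about 120 g, standing upright: 62 mm across up to 36 mm height; the lid 58 mm across, from 36 to 52 mm height; it can be lifted by the lid. Origin: centre of its foot; z up through the lid. May be absent.
- jar2: Squat white plastic jar of flux with a black lid, about 120 g, standing upright: 62 mm across up to 36 mm height; the lid 58 mm across, from 36 to 52 mm height; it can be lifted by the lid. Origin: centre of its foot; z up through the lid. May be absent.
- multimeter: Multimeter lying flat, 70 x 154 x 36 mm. Not part of the job; leave it alone. Origin: centre of its underside.
- spool: Metal spool of solder, 56 mm across, 56 mm high, on end. Not part of the job; leave it alone. Origin: centre of its underside.
- pliers: Small pliers lying flat, about 140 mm long. Not part of the job; leave it alone. Origin: centre of its underside.
- solder_pump: Blue solder sucker lying down, 175 mm long, 20 mm thick. Not part of the job; leave it alone. Origin: centre of its underside.
- cup: Black cup, 72 mm across, 85 mm high. Not part of the job; leave it alone. Origin: centre of its underside.

How it is judged:
By the outcome, as a careful person would: the job done as asked, in the order asked, and still so for the second after the job is handed in, with the robot touching nothing.
Of headset0, headset1, headset2 only 2 to 3 are there at a start; the rules pass over those that are not, and their reading is None.
Of jar0, jar1, jar2 only 1 to 3 are there at a start; the rules pass over those that are not, and their reading is None.
At some moment in a run one of jar0, jar1, jar2 may be knocked a few centimetres aside while the robot is not near it.
It also fails if it takes over 210 s, if anything falls off the work surface, if the arm or the gripper's body presses on something with over 40 N, if the wrist force passes 120 N, or if a joint passes its speed limit or range.

## Robot

A 6-joint arm with a two-finger parallel gripper is mounted at the origin on the work surface. World frame = base frame: x ahead of the robot, y to its left, z up, the work surface at z = 0. Lengths are in m, angles in rad, forces in N, time in s.
With the tool pointing down it reaches from about 0.35 to 0.875 m from the base axis. Payload 15.5 kg.
Tool frame: the origin (TCP) lies between the finger pads; the fingertips stand 17 mm ahead of it and the grasp point (between the pads) lies 2 mm behind it; z points along the fingers, y is the direction in which the jaws open and shut (so a half turn about z gives the same grasp; the last joint's range is limited). The gripper opens to 85 mm and grips with 20 to 120 N. Pads are 22 mm wide; open, the fingers measure 114 mm over their backs; the gripper's body (76 mm by 85 mm) begins 54 mm behind the grasp point. The pads swing forward as they close: fully open they stand 13 mm farther back than shut.
Start: joints at [1.196, 0.494, 1.345, -0, 1.302, -0.096], TCP at [0.172, 0.601, 0.248] pointing down, gripper open.
Joint ranges: [-2.91, 2.91], [-0.82, 2.16], [0.22, 2.67], [-1.22, 4.37], [0.12, 2.79], [-3.08, 3.08]. Speed limits (rad/s): [1.89, 1.89, 2.57, 3.01, 3.01, 3.01].

## Interface

Orientations are given as a rotation vector (axis times angle).
In Python, from cell import * gives the robot as it stands.
- The arm moves only by the tool send_rows, never from a script. Its argument "targets" is a list of rows, each a list of 3 entries, a list of its own where there are three numbers: the turn, a rotation vector about the tool's x, y, z in degrees, then the shift along the tool's x, y, z in m, then the closure, from 0 (fully open) to 1 (shut). A call has 1 to 10 rows; each row shifts and turns the commanded pose from where the row before left it, along the tool's axes as they then stand; what a row does not reach is not made up. A row lasts 1/10 s, in which the tool goes at most 50 mm and 8.59 degrees, less where a joint would pass 70% of its speed; a pose out of reach is approached as far as the arm can. A call is refused whole if a number of a shift passes 0.05 or a number of a turn 8.59, either way. A call with a gripper value outside its range is refused whole. The fingers move at their own pace and stop on an object; "squeeze" is the grip in N (left out, the last holds). Time passes only in rows, so rows that do not move let the fingers close. It gives the time, the measured TCP pose, the force and the opening at its end, in the units of the state.
- state(): the state, without advancing time (a new reading comes with each control period).
- read_camera(name): name is "side" or "top" or "wrist"; returns the picture (420x560x3 uint8, blue, green, red); there is no depth.
- camera_info(name): a dict with "vertical_fov" (degrees; the focal length in pixels is half the picture's height over the tangent of half this angle, whatever the lens; pixels are square), "cx", "cy" (the principal point, pixels), "camera_from_world" (4x4, takes a point from world to camera coordinates). Camera axes: x right, y up, looking along -z (the intrinsics and any distortion apply to the point x, -y, -z); pixel columns grow to the right and rows downward; lengths in m; the calibration is good to about 2 mm. A picture is of the moment at which its call begins: read the wrist's pose just before it. camera_info takes no time and is no camera call; for the wrist camera it gives the pose at the moment of the call.
- close_job(): hands the job in, once; it reports no verdict.
The state is a dict: "time": time; "qpos": joint angles; "qvel": joint speeds; "joint_efforts": joint torques, N m; "tool_pos": TCP position; "eef_rot": TCP orientation; "force": force on the tool from outside, world axes, zero at the start; "wrist_torque": the same for the moment, N m; "width": finger opening in m.
Only numpy, scipy, OpenCV 4.12 (cv2) and the standard library are available. Lean on these libraries where they do the work, as an engineer would, in place of code of your own. Each camera call takes 0.05 s, during which the arm holds its last target.

## Working session

There is one attempt and no reset: what is moved stays moved. The work goes in short steps, Python scripts to look and compute and a tool call to move; the robot and the scene stay as the last step left them, time stands still between calls to the robot, and variables do not carry over. Pictures are saved under pics/ and viewed, and the job is handed in when it is done.

Besides the shell and the picture viewer there is one more tool, called after "Call:" as name(argument=value, ...) on one line, values as JSON. send_rows: Moves the arm, as the interface text tells. Its arguments: {"type":"object","properties":{"targets":{"type":"array"},"squeeze":{"type":"number"}},"required":["targets"]}

```bash
ls; mkdir -p pics; python3 - <<'E'
from cell import *
import cv2
s=state();print(s)
for n in("side","top","wrist"):
    cv2.imwrite(f"pics/{n}0.png",read_camera(n));print(n,camera_info(n))
E
```

```text
pics
{'time': 0.0, 'qpos': array([ 1.19650588e+00,  4.94188025e-01,  1.34614512e+00,  2.29481639e-05,
        1.30253397e+00, -9.55261786e-02]), 'qvel': array([-1.19385342e-03, -2.11955231e-03, -7.73737161e-04, -1.90003757e-04,
        5.79291711e-05,  5.44807910e-04]), 'joint_efforts': array([-3.81706413e-03, -8.82187557e+01, -3.83872783e+01, -4.75589186e-04,
        1.02811900e-02, -4.38311804e-05]), 'tool_pos': array([0.1718547 , 0.60053736, 0.24769251]), 'eef_rot': array([-4.36430643e-01, -3.11080858e+00,  1.93865277e-03]), 'force': array([ 0.99738347,  0.14066034, -0.14962891]), 'wrist_torque': array([ 0.01841641,  0.02045679, -0.01375544]), 'width': 0.08535759590931462}
side {'vertical_fov': 55.150071381081794, 'cx': 279.50079598174824, 'cy': 212.9465780436763, 'camera_from_world': array([[ 0.91047461, -0.41333227,  0.01387162, -0.4560499 ],
       [ 0.25635201,  0.59036893,  0.76534187, -0.23362135],
       [-0.32452987, -0.69326832,  0.64347448, -0.77537295],
       [ 0.        ,  0.        ,  0.        ,  1.        ]])}
top {'vertical_fov': 50.670900622768684, 'cx': 286.3498
[... 155 characters left out ...]
109867e-01,  1.08324359e-02,  9.81784687e-02,
        -5.40230688e-01],
       [-9.82563506e-02,  6.90710142e-03,  9.95137167e-01,
        -1.04695227e+00],
       [ 0.00000000e+00,  0.00000000e+00,  0.00000000e+00,
         1.00000000e+00]])}
wrist {'vertical_fov': 68.78771149453556, 'cx': 281.97841410671043, 'cy': 202.46481674231174, 'camera_from_world': array([[ 2.75331673e-01,  9.61349162e-01,  5.08774510e-04,
        -6.24506069e-01],
       [-9.15982193e-01,  2.62499098e-01, -3.03431780e-01,
         3.80723725e-02],
       [-2.91837440e-01,  8.30783510e-02,  9.52853030e-01,
        -3.79405678e-01],
       [ 0.00000000e+00,  0.00000000e+00,  0.00000000e+00,
         1.00000000e+00]])}
```

View pics/top0.png

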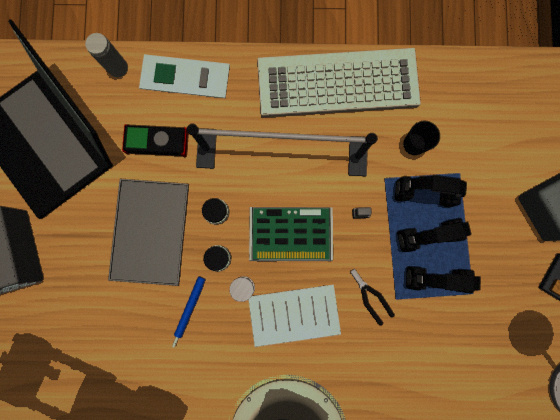

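View pics/side0.png

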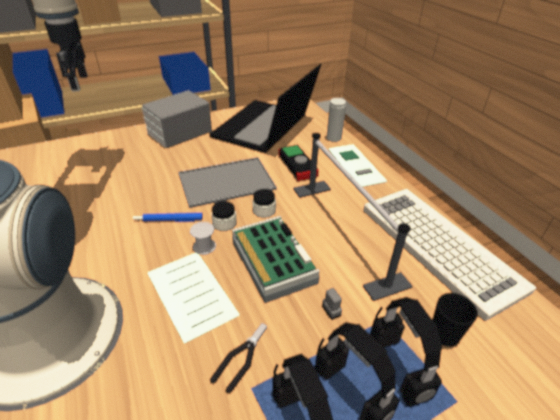

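View pics/wrist0.png

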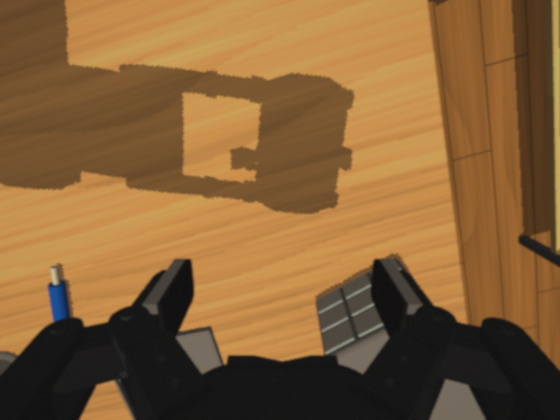

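The top view shows 3 headsets on the mat at the right (around (430,189), (435,236), (442,280)). There are 2 jars, at (215,211) and (217,258), and the spool is at (241,289). The block is at (362,212), the board at (291,234), the tray at (148,232), and the bar runs from (195,133) to (370,139).

```bash
cat > h.py <<'E'
import numpy as np, cv2
from cell import *
def F(i): return 210/np.tan(np.radians(i["vertical_fov"]/2))
def cast(i,u,v,z):
    M=i["camera_from_world"];R=M[:3,:3];c=-R.T@M[:3,3]
    f=F(i);d=R.T@np.array([(u-i["cx"])/f,-(v-i["cy"])/f,-1])
    return c+d*(z-c[2])/d[2]
def proj(i,p):
    M=i["camera_from_world"];q=M[:3,:3]@np.array(p)+M[:3,3];f=F(i)
    return np.array([i["cx"]+f*q[0]/-q[2],i["cy"]-f*q[1]/-q[2]])
def up(img,x,y,w,h,k,name):
    cv2.imwrite(name,cv2.resize(img[y:y+h,x:x+w],None,fx=k,fy=k,interpolation=cv2.INTER_CUBIC))
E
python3 - <<'E'
from h import *
t=cv2.imread("pics/top0.png");s=cv2.imread("pics/side0.png")
up(t,340,160,160,150,5,"pics/t1.png")
up(t,180,120,200,150,4,"pics/t2.png")
up(s,220,280,240,140,3,"pics/s1.png")
i=camera_info("top")
print("cam",-i["camera_from_world"][:3,:3].T@i["camera_from_world"][:3,3])
def blob(img,lo,hi,x,y,w,h,z,nm):
    m=cv2.inRange(cv2.cvtColor(img,cv2.COLOR_BGR2HSV)[y:y+h,x:x+w],lo,hi)
    c=max(cv2.findContours(m,0,2)[0],key=cv2.contourArea)
    r=cv2.minAreaRect(c);bx=cv2.boxPoints(r)+[x,y]
    print(nm,r,"area",cv2.contourArea(c))
    P=np.array([cast(i,*b,z) for b in bx]);print(P.round(4),P.mean(0).round(4),np.linalg.norm(P[0]-P[1]),np.linalg.norm(P[1]-P[2]))
blob(t,(35,60,40),(85,255,255),240,200,100,70,.045,"board")
blob(t,(18,120,120),(32,255,255),252,245,80,20,.045,"contacts")
blob(t,(105,80,30),(125,255,255),380,170,100,130,.002,"mat")
for k,(u,v) in dict(j0=(215,211),j1=(217,258),).items(): print(k,cast(i,u,v,.052))
E
```

```text
cam [0.43471538 0.01345987 1.09489715]
board ((51.0, 33.5), (51.0, 76.0), 90.0) area 3765.0
[[ 0.5416  0.0855  0.045 ]
 [ 0.5435 -0.0953  0.045 ]
 [ 0.4228 -0.0954  0.045 ]
 [ 0.421   0.0834  0.045 ]] [ 0.4822 -0.0055  0.045 ] 0.1808787199145175 0.12071918742604355
contacts ((71.5, 9.5), (5.0, 1.0), 90.0) area 5.0
[[ 0.4391 -0.0813  0.045 ]
 [ 0.4391 -0.0836  0.045 ]
 [ 0.4274 -0.0836  0.045 ]
 [ 0.4274 -0.0813  0.045 ]] [ 0.4332 -0.0824  0.045 ] 0.00235963384778106 0.011724380404935415
mat ((48.215335845947266, 65.74935150146484), (122.21886444091797, 76.67401885986328), 84.72611236572266) area 4833.0
[[ 0.6238 -0.2383  0.002 ]
 [ 0.6438 -0.4301  0.002 ]
 [ 0.3432 -0.449   0.002 ]
 [ 0.3246 -0.2622  0.002 ]] [ 0.4839 -0.3449  0.002 ] 0.1928623617914783 0.30122088119515456
j0 [0.53276601 0.1745026  0.052     ]
j1 [0.42260692 0.16698689 0.052     ]
```

View pics/t1.png

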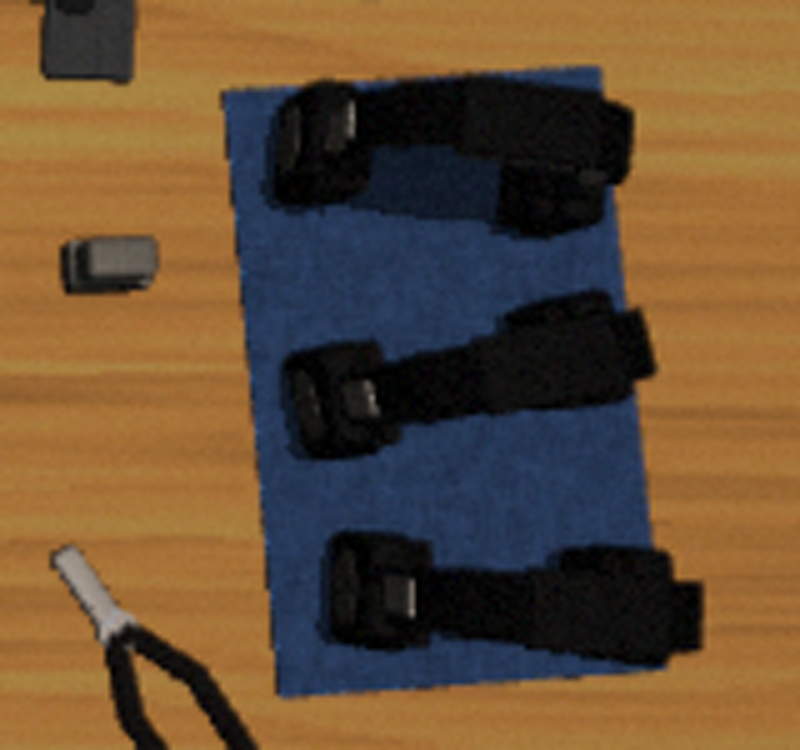

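View pics/t2.png

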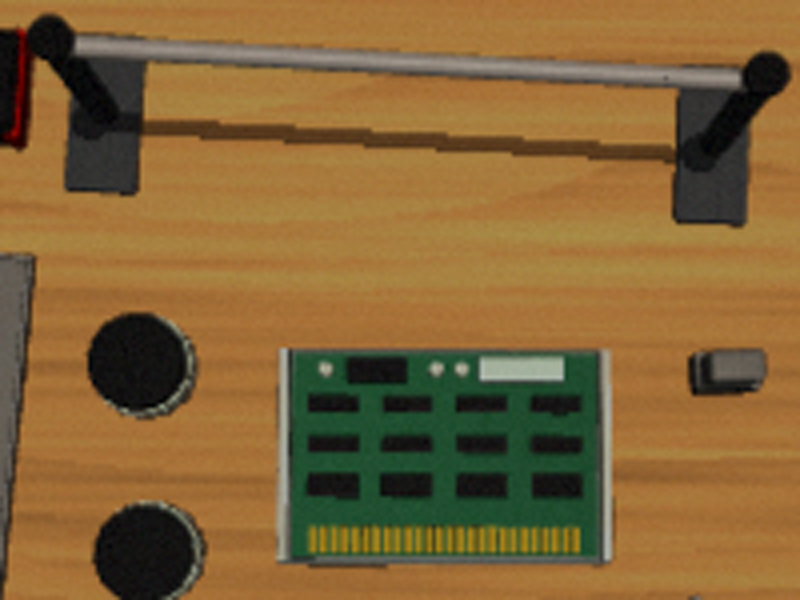

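View pics/s1.png

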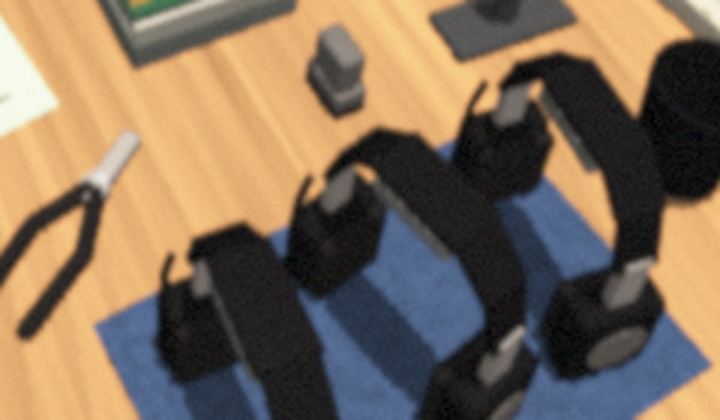

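```bash
python3 - <<'E'
from h import *
i=camera_info("top")
def o(x,y,k,x0,y0): return ((x+.5)/k-.5+x0,(y+.5)/k-.5+y0)
def t2(x,y,z): return cast(i,*o(x,y,4,180,120),z)
print("contacts L,R",t2(308,540,.045).round(4),t2(581,540,.045).round(4))
print("contact near/far",t2(445,553,.045)[0],t2(445,527,.045)[0])
print("cradle corners",[t2(*p,.044).round(4) for p in((280,349),(610,349),(611,563),(278,560))])
print("bar",t2(75,46,.159).round(4),t2(740,78,.159).round(4),"posts",t2(50,38,.18).round(4),t2(767,74,.18).round(4))
print("feet",t2(105,125,0).round(4), t2(707,155,0).round(4))
print("block",t2(738.5,366.5,.056).round(4))
print("jars",t2(137,362,.052).round(4),t2(148,550,.052).round(4))
print("tray",[cast(i,*p,.01).round(4) for p in((120,180),(188,184),(180,285),(110,282))])
M=camera_info("wrist")["camera_from_world"];c=-M[:3,:3].T@M[:3,3]
from scipy.spatial.transform import Rotation as R
s=state();T=R.from_rotvec(s["eef_rot"]).as_matrix()
print("cam in tool",T.T@(c-s["tool_pos"]),"\naxes",(T.T@M[:3,:3].T).round(3)); print(T.round(3))
t=cv2.imread("pics/top0.png");up(t,90,160,110,140,5,"pics/t3.png")
E
```

```text
contacts L,R [0.4314 0.0751 0.045 ] [ 0.433  -0.0857  0.045 ]
contact near/far 0.42455842596440524 0.4397891436872901
cradle corners [array([0.5443, 0.0937, 0.044 ]), array([ 0.5464, -0.1029,  0.044 ]), array([ 0.4197, -0.1035,  0.044 ]), array([0.4195, 0.0926, 0.044 ])]
bar [0.6952 0.1982 0.159 ] [ 0.6819 -0.1603  0.159 ] posts [0.6935 0.2074 0.18  ] [ 0.6787 -0.1707  0.18  ]
feet [0.689  0.2093 0.    ] [ 0.6743 -0.1688  0.    ]
block [ 0.5356 -0.1773  0.056 ]
jars [0.5348 0.1772 0.052 ] [0.4246 0.1679 0.052 ]
tray [array([0.611, 0.417, 0.01 ]), array([0.6029, 0.2493, 0.01  ]), array([0.3565, 0.2607, 0.01  ]), array([0.362 , 0.4294, 0.01  ])]
cam in tool [ 0.07875316 -0.00054979 -0.12554768] 
axes [[-0.     0.953  0.304]
 [ 1.     0.001 -0.001]
 [-0.001  0.304 -0.953]]
[[-0.961  0.275 -0.   ]
 [ 0.275  0.961 -0.001]
 [ 0.    -0.001 -1.   ]]
```

View pics/t3.png

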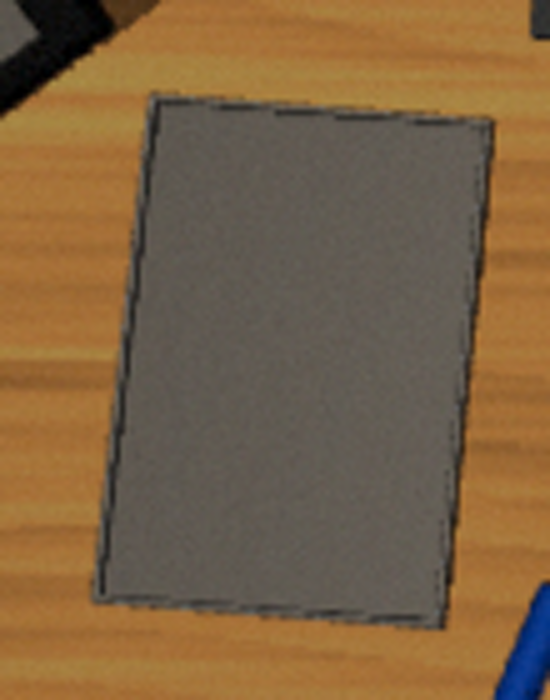

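The sizes check out: contacts 161 x 15 mm, posts 378 mm apart, and the tray and mat match. The block is near (0.536,-0.177). Next I turn the tool and move over the block.

Call:
send_rows(targets=[[[0,0,8.2],[0,0,0],0],[[0,0,8.2],[0,0,0],0],[[0,0,8.2],[0,0,0],0],[[0,0,8.2],[0,0,0],0],[[0,0,8.2],[0,0,0],0],[[0,0,8.2],[0,0,0],0],[[0,0,8.2],[0,0,0],0],[[0,0,8.2],[0,0,0],0],[[0,0,8.2],[0,0,0],0],[[0,0,0],[0,0,0],0]])

```text
time: 1.15
tool_pos: [0.172, 0.6008, 0.248]
eef_rot: [2.22, 2.222, -0.001]
force: [-0.2, 0.0, -0.6]
width: 0.0854
```

Call:
send_rows(targets=[[[0,0,0],[-0.0389,0.0182,0.0025],0],[[0,0,0],[-0.0389,0.0182,0.0025],0],[[0,0,0],[-0.0389,0.0182,0.0025],0],[[0,0,0],[-0.0389,0.0182,0.0025],0],[[0,0,0],[-0.0389,0.0182,0.0025],0],[[0,0,0],[-0.0389,0.0182,0.0025],0],[[0,0,0],[-0.0389,0.0182,0.0025],0],[[0,0,0],[-0.0389,0.0182,0.0025],0],[[0,0,0],[-0.0389,0.0182,0.0025],0],[[0,0,0],[-0.0389,0.0182,0.0025],0]])

```text
time: 2.15
tool_pos: [0.356, 0.211, 0.2233]
eef_rot: [2.211, 2.232, 0.001]
force: [0.7, 0.1, -0.3]
width: 0.0854
```

Call:
send_rows(targets=[[[0,0,0],[-0.0389,0.0182,0.0025],0],[[0,0,0],[-0.0389,0.0182,0.0025],0],[[0,0,0],[-0.0389,0.0182,0.0025],0],[[0,0,0],[-0.0389,0.0182,0.0025],0],[[0,0,0],[-0.0389,0.0182,0.0025],0],[[0,0,0],[-0.0389,0.0182,0.0025],0],[[0,0,0],[-0.0389,0.0182,0.0025],0],[[0,0,0],[-0.0389,0.0182,0.0025],0],[[0,0,0],[-0.0389,0.0182,0.0025],0],[[0,0,0],[0,0,0],0]])

```text
time: 3.15
tool_pos: [0.5228, -0.1412, 0.2005]
eef_rot: [2.213, 2.226, 0.0]
force: [1.1, 0.8, 0.1]
width: 0.0853
```

```bash
cat >> h.py <<'E'
from scipy.spatial.transform import Rotation as R
def snap(name,fn):
    s=state();i=camera_info(name);im=read_camera(name);cv2.imwrite(fn,im)
    import pickle;pickle.dump((s,i),open(fn+".pkl","wb"));return s,i,im
def load(fn):
    import pickle;return (*pickle.load(open(fn+".pkl","rb")),cv2.imread(fn))
def delta(x,y,z,yaw=None):
    """tool-axes shift to world point, and turn (deg, tool rotvec) to point straight down with tool-y at yaw"""
    s=state();T=R.from_rotvec(s["eef_rot"]);p=s["tool_pos"]
    if yaw is None:
        m=T.as_matrix();yaw=np.arctan2(m[1,1],m[0,1])
    c,sn=np.cos(yaw),np.sin(yaw)
    W=np.array([[-sn,c,0],[c,sn,0],[0,0,-1.]]).T  # columns x,y,z
    W=np.column_stack([[-sn,c,0],[c,sn,0],[0,0,-1.]])
    # x = y cross z
    W[:,0]=np.cross(W[:,1],W[:,2]);G=R.from_matrix(W)
    print("t",round(s["time"],2),"now",p.round(4),"F",s["force"].round(1),"w",round(s["width"],4),"yaw_now deg",np.degrees(np.arctan2(*T.as_matrix()[[1,0],1])).round(2))
    print("turn deg",np.degrees((T.inv()*G).as_rotvec()).round(2)," shift after turn",(W.T@(np.array([x,y,z])-p)).round(4))
E
python3 - <<'E'
from h import *
s,i,im=snap("wrist","pics/w1.png");print(s["tool_pos"],s["time"])
print(proj(i,(.5356,-.1773,.056)))
E
```

```text
[ 0.5228156  -0.1412187   0.20045572] 3.15
[296.07639535 230.31782471]
```

View pics/w1.png

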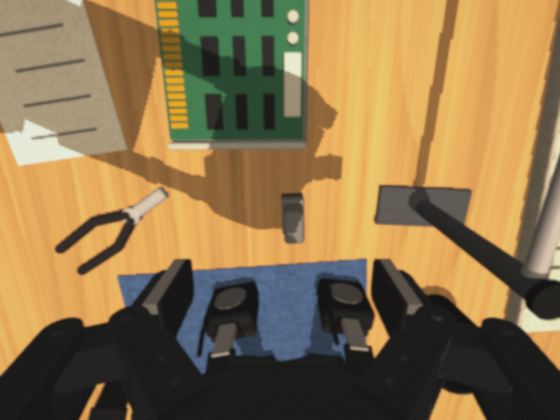

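```bash
python3 - <<'E'
from h import *
s,i,im=load("pics/w1.png")
up(im,250,170,90,90,8,"pics/w1b.png"); up(im,140,0,180,160,4,"pics/w1c.png")
E
```

```text
(no output)
```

View pics/w1b.png

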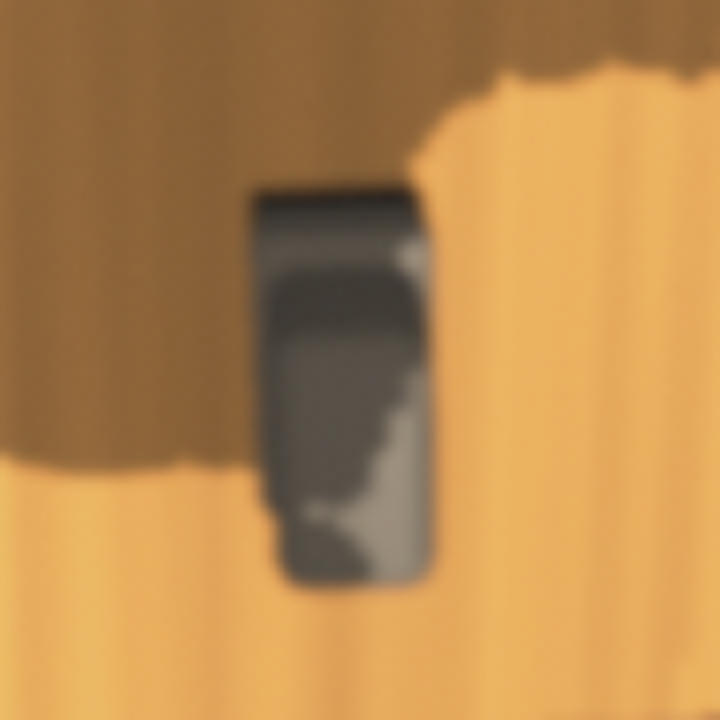

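View pics/w1c.png

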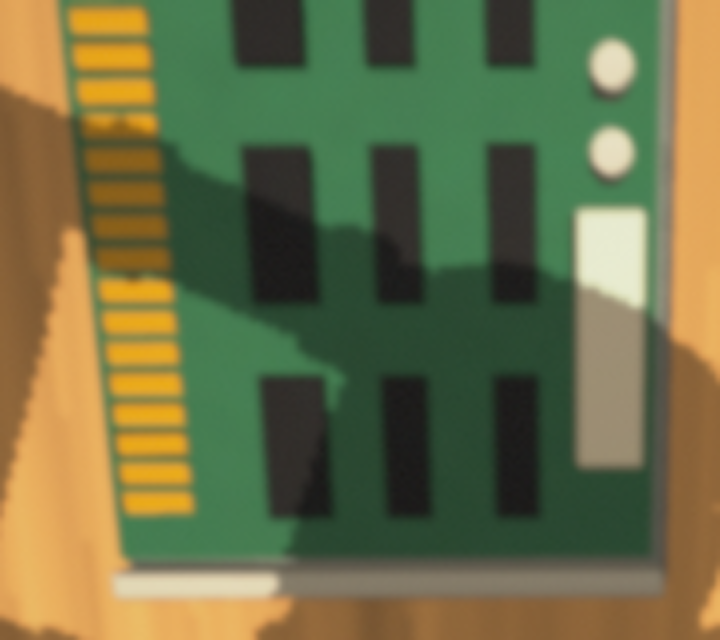

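```bash
python3 - <<'E'
from h import *
s,i,im=load("pics/w1.png")
o=lambda x,y,k,x0,y0:((x+.5)/k-.5+x0,(y+.5)/k-.5+y0)
P=[cast(i,*o(*p,8,250,170),.056) for p in((277,335),(420,335),(433,585),(283,585))]
print(np.array(P).round(4),np.mean(P,0).round(4))
Q=[cast(i,*o(*p,4,140,0),.045) for p in((122,517),(195,514))]
print("contact R end",np.array(Q).round(4))
print("edge",cast(i,*o(122,555,4,140,0),.045),cast(i,*o(60,0,4,140,0),.045))
print("white chip far right bottom",)
delta(*np.mean(P,0)[:2],.15,0.01)
E
```

```text
[[ 0.5241 -0.1583  0.056 ]
 [ 0.5408 -0.1582  0.056 ]
 [ 0.5432 -0.1901  0.056 ]
 [ 0.5251 -0.1902  0.056 ]] [ 0.5333 -0.1742  0.056 ]
contact R end [[ 0.4219 -0.0847  0.045 ]
 [ 0.4382 -0.0839  0.045 ]]
edge [ 0.42099474 -0.09302974  0.045     ] [0.42008206 0.01526874 0.045     ]
white chip far right bottom
t 3.2 now [ 0.5214 -0.139   0.2003] F [ 0.   1.  -1.2] w 0.0851 yaw_now deg 0.33
turn deg [ 0.01  0.01 -0.24]  shift after turn [-0.0354  0.0115  0.0503]
```

Call:
send_rows(targets=[[[0,0,0],[-0.012,0.0042,0.02],0],[[0,0,0],[-0.012,0.0042,0.02],0],[[0,0,0],[-0.012,0.0042,0.02],0],[[0,0,0],[0,0,0.02],0],[[0,0,0],[0,0,0.02],0],[[0,0,0],[0,0,0.02],0.2],[[0,0,0],[0,0,0.02],0.4],[[0,0,0],[0,0,0.01],0.4],[[0,0,0],[0,0,0],0.5],[[0,0,0],[0,0,0],0.5]], squeeze=40)

```text
time: 4.2
tool_pos: [0.5336, -0.1725, 0.0514]
eef_rot: [2.215, 2.227, 0.0]
force: [0.7, -0.2, 0.1]
width: 0.0431
```

```bash
python3 - <<'E'
from h import *
s,i,im=snap("wrist","pics/w2.png");delta(.5345,-.175,.05,.01)
E
```

```text
t 4.25 now [ 0.5339 -0.1728  0.0516] F [ 0.5 -0.1 -0.3] w 0.0425 yaw_now deg 0.29
turn deg [ 0.05  0.02 -0.29]  shift after turn [-0.0023  0.0006  0.0016]
```

View pics/w2.png

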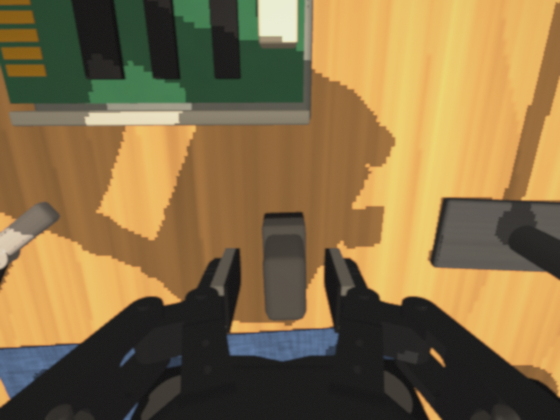

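The block stands centred between the pads at (284,278) and square to them, so I close the gripper.

Call:
send_rows(targets=[[[0,0,0],[0,0,0.001],0.8],[[0,0,0],[0,0,0],0.9],[[0,0,0],[0,0,0],0.9],[[0,0,0],[0,0,0],0.9],[[0,0,0],[0,0,0],0.9],[[0,0,0],[0,0,0],0.9]], squeeze=40)

```text
time: 4.85
tool_pos: [0.5338, -0.1729, 0.0504]
eef_rot: [2.216, 2.225, 0.001]
force: [0.2, 1.6, 7.3]
width: 0.019
```

```bash
python3 - <<'E'
from h import *
s,i,im=snap("wrist","pics/w3.png");delta(.5345,-.175,.05,.01);print(s["force"],s["wrist_torque"])
E
```

```text
t 4.9 now [ 0.5338 -0.1729  0.0505] F [-0.1  1.   8.1] w 0.0193 yaw_now deg 0.23
turn deg [ 0.06  0.02 -0.34]  shift after turn [-0.0021  0.0006  0.0005]
[0.18594252 1.63695842 7.31590016] [ 0.19527541  0.16062992 -0.013065  ]
```

View pics/w3.png

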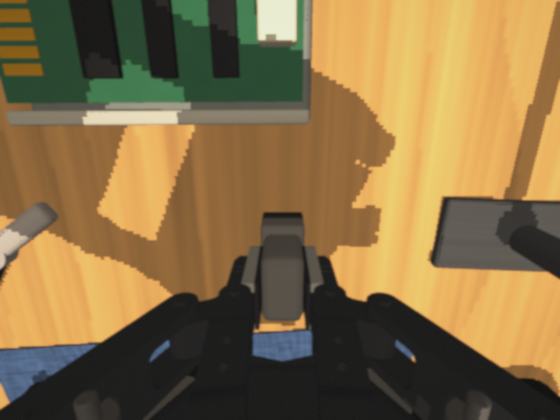

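```bash
python3 - <<'E'
from h import *
s,i,im=load("pics/w3.png")
for p in((264,236),(302,236),(304,319),(262,319)): print(cast(i,*p,.056).round(4))
delta(.4335,.064,.116,.01)
E
```

```text
[ 0.525  -0.1484  0.056 ]
[ 0.5412 -0.1483  0.056 ]
[ 0.5431 -0.1904  0.056 ]
[ 0.5235 -0.1905  0.056 ]
t 4.9 now [ 0.5338 -0.1729  0.0505] F [-0.1  1.   8.1] w 0.0193 yaw_now deg 0.23
turn deg [ 0.06  0.02 -0.34]  shift after turn [ 0.2379 -0.098  -0.0655]
```

Call:
send_rows(targets=[[[0,0,0],[0,0,-0.01],0.9],[[0,0,0],[0,0,-0.025],0.9],[[0,0,0],[0,0,-0.025],0.9],[[0,0,0],[0,0,-0.025],0.9],[[0,0,-0.3],[0,0,0],0.9],[[0,0,0],[0,-0.0245,0],0.9],[[0,0,0],[0,-0.0245,0],0.9],[[0,0,0],[0,-0.0245,0],0.9],[[0,0,0],[0,-0.0245,0],0.9],[[0,0,0],[0.028,0,0],0.9]])

```text
time: 5.9
tool_pos: [0.4327, -0.1469, 0.1347]
eef_rot: [-2.214, -2.228, 0.001]
force: [1.0, 0.3, -0.1]
width: 0.019
```

Call:
send_rows(targets=[[[0,0,0],[0.035,0,0],0.9],[[0,0,0],[0.035,0,0],0.9],[[0,0,0],[0.035,0,0],0.9],[[0,0,0],[0.035,0,0],0.9],[[0,0,0],[0.035,0,0],0.9],[[0,0,0],[0.025,0,0],0.9],[[0,0,0],[0.01,0,0],0.9],[[0,0,0],[0,0,0],0.9],[[0,0,0],[0,0,0],0.9],[[0,0,0],[0,0,0],0.9]])

```text
time: 6.9
tool_pos: [0.4334, 0.0634, 0.1347]
eef_rot: [2.212, 2.23, -0.0]
force: [0.7, 0.3, -1.6]
width: 0.0192
```

```bash
python3 - <<'E'
from h import *
s,i,im=snap("wrist","pics/w4.png");delta(.4335,.064,.0985,.01)
snap("top","pics/t4.png")
E
```

```text
t 6.95 now [0.4333 0.0634 0.1348] F [ 0.2 -0.4 -0.7] w 0.0192 yaw_now deg 0.46
turn deg [-0.01  0.01 -0.12]  shift after turn [0.0006 0.0002 0.0363]
```

View pics/w4.png

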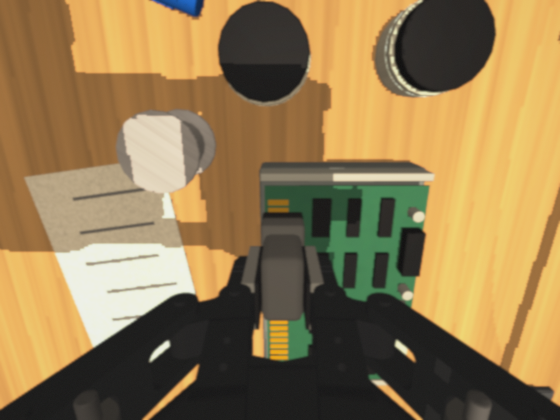

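```bash
python3 - <<'E'
from h import *
s,i,im=load("pics/w4.png")
up(im,240,150,120,220,3,"pics/w4b.png")
for p in((268,200),(289,200),(262,184),(270,360),(290,360)): print(p,cast(i,*p,.045).round(4))
E
```

```text
(268, 200) [0.4219 0.0744 0.045 ]
(289, 200) [0.4374 0.0745 0.045 ]
(262, 184) [0.4177 0.0864 0.045 ]
(270, 360) [ 0.4228 -0.073   0.045 ]
(290, 360) [ 0.4404 -0.0728  0.045 ]
```

View pics/w4b.png

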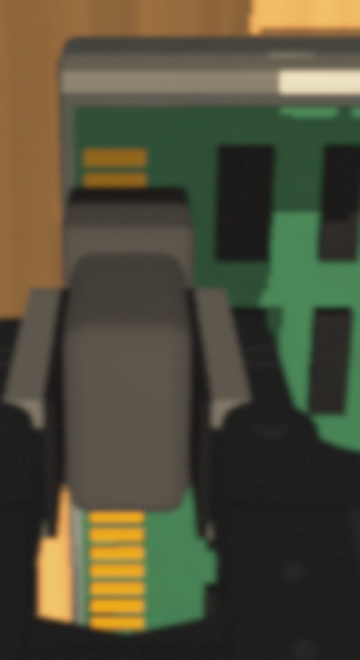

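Call:
send_rows(targets=[[[0,0,0],[-0.0028,0.0008,0],0.9],[[0,0,0],[0,0,0.012],0.9],[[0,0,0],[0,0,0.012],0.9],[[0,0,0],[0,0,0.008],0.9],[[0,0,0],[0,0,0.002],0.9],[[0,0,0],[0,0,0],0.9],[[0,0,0],[0,0,0],0.9],[[0,0,0],[0,0,0],0.9]])

```text
time: 7.8
tool_pos: [0.4343, 0.0615, 0.1012]
eef_rot: [2.211, 2.231, 0.001]
force: [-0.1, -0.2, 0.0]
width: 0.0194
```

```bash
python3 - <<'E'
from h import *
delta(.434,.0605,.0955,.01);print(state()["wrist_torque"])
E
```

```text
t 7.8 now [0.4343 0.0615 0.1012] F [-0.1 -0.2  0. ] w 0.0194 yaw_now deg 0.53
turn deg [ 0.04  0.   -0.04]  shift after turn [-0.001  -0.0004  0.0057]
[0.02690905 0.00565875 0.01490044]
```

Call:
send_rows(targets=[[[0,0,0],[0,0,0.001],0.9],[[0,0,0],[0,0,0.001],0.9],[[0,0,0],[0,0,0.001],0.9],[[0,0,0],[0,0,0],0.9],[[0,0,0],[0,0,0],0.9]])

```text
time: 8.3
tool_pos: [0.4341, 0.0615, 0.0978]
eef_rot: [-2.211, -2.232, 0.0]
force: [0.4, -0.6, -1.2]
width: 0.0191
```

```bash
python3 - <<'E'
from h import *
delta(.434,.0605,.0955,.01);print(state()["wrist_torque"])
E
```

```text
t 8.3 now [0.4341 0.0615 0.0978] F [ 0.4 -0.6 -1.2] w 0.0191 yaw_now deg 0.52
turn deg [-0.01 -0.   -0.05]  shift after turn [-0.001  -0.0001  0.0023]
[-0.00866185 -0.01151348 -0.02265583]
```

Call:
send_rows(targets=[[[0,0,0],[0,0,0.001],0.9],[[0,0,0],[0,0,0.001],0.9],[[0,0,0],[0,0,0.001],0.9],[[0,0,0],[0,0,0],0.9],[[0,0,0],[0,0,0],0.9]])

```text
time: 8.8
tool_pos: [0.4341, 0.0615, 0.0948]
eef_rot: [2.211, 2.232, 0.0]
force: [0.6, 0.8, 0.7]
width: 0.0191
```

```bash
python3 - <<'E'
from h import *
delta(.434,.0605,.0955,.01);print(state()["wrist_torque"])
E
```

```text
t 8.8 now [0.4341 0.0615 0.0948] F [0.6 0.8 0.7] w 0.0191 yaw_now deg 0.53
turn deg [ 0.   -0.   -0.04]  shift after turn [-0.001  -0.0001 -0.0007]
[0.06811261 0.0191078  0.02198107]
```

Call:
send_rows(targets=[[[0,0,0],[0,0,0.001],0.9],[[0,0,0],[0,0,0],0.9],[[0,0,0],[0,0,0],0.9]])

```text
time: 9.1
tool_pos: [0.4341, 0.0615, 0.0938]
eef_rot: [2.211, 2.232, 0.0]
force: [-0.1, 1.0, 2.9]
width: 0.0193
```

```bash
python3 - <<'E'
from h import *
delta(.434,.0605,.0955,.01);print(state()["wrist_torque"])
s,i,im=snap("wrist","pics/w5.png");s,i,im=snap("side","pics/s5.png")
up(im,200,200,150,120,5,"pics/s5b.png")
E
```

```text
t 9.1 now [0.4341 0.0615 0.0938] F [-0.1  1.   2.9] w 0.0193 yaw_now deg 0.53
turn deg [ 0.   -0.   -0.05]  shift after turn [-0.001  -0.0001 -0.0017]
[ 0.1181452   0.03718044 -0.05005047]
```

View pics/s5b.png

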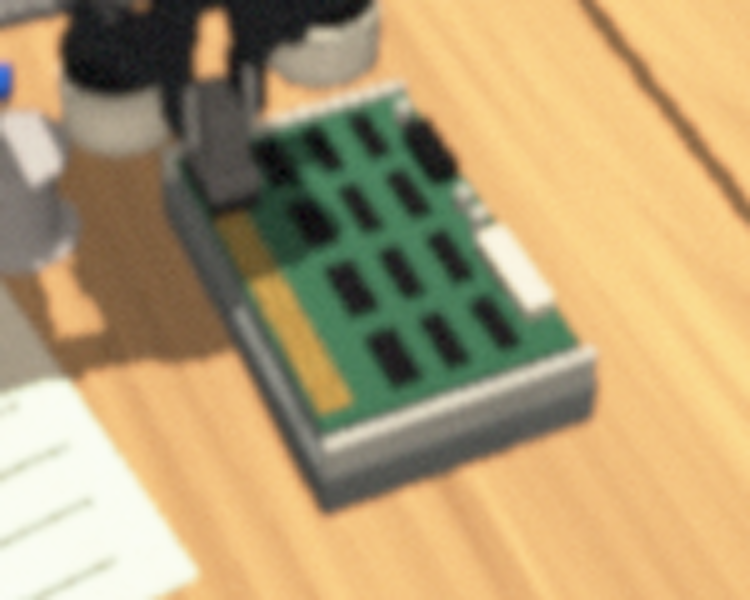

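View pics/w5.png

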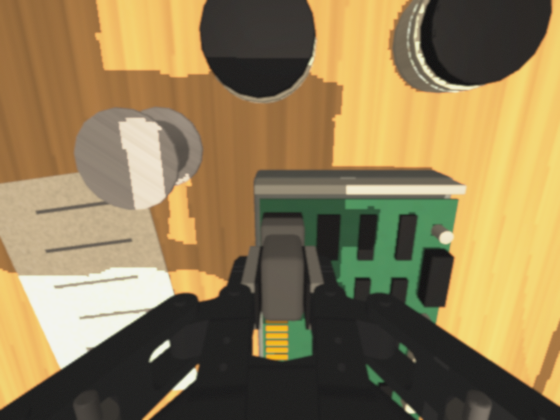

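Call:
send_rows(targets=[[[0,0,0],[0,0,0.0006],0.9],[[0,0,0],[0,0,0],0.9],[[0,0,0],[-0.001,0,0],0.9],[[0,0,0],[-0.002,0,0],0.9],[[0,0,0],[-0.003,0,0],0.9],[[0,0,0],[-0.003,0,0],0.9],[[0,0,0],[-0.003,0,0],0.9],[[0,0,0],[-0.003,0,0],0.9],[[0,0,0],[-0.003,0,0],0.9],[[0,0,0],[-0.003,0,0],0.9]])

```text
time: 10.2
tool_pos: [0.4343, 0.0402, 0.0932]
eef_rot: [2.211, 2.232, 0.0]
force: [0.4, 3.6, 3.2]
width: 0.0192
```

Call:
send_rows(targets=[[[0,0,0],[-0.003,0,0],0.9],[[0,0,0],[-0.003,0,0],0.9],[[0,0,0],[-0.003,0,0],0.9],[[0,0,0],[-0.003,0,0],0.9],[[0,0,0],[-0.003,0,0],0.9]])

```text
time: 10.7
tool_pos: [0.4344, 0.0252, 0.0932]
eef_rot: [2.211, 2.232, 0.0]
force: [-0.9, 2.6, 3.9]
width: 0.0191
```

```bash
python3 - <<'E'
from h import *
delta(.4347,-.0705,.0932,.01);print(state()["wrist_torque"])
E
```

```text
t 10.7 now [0.4344 0.0252 0.0932] F [-0.9  2.6  3.9] w 0.0191 yaw_now deg 0.53
turn deg [ 0.    0.   -0.05]  shift after turn [-0.0957 -0.0007 -0.    ]
[ 0.53330911  0.0694371  -0.02161432]
```

Call:
send_rows(targets=[[[0,0,0],[-0.003,0,0],0.9],[[0,0,0],[-0.003,0,0],0.9],[[0,0,0],[-0.003,0,0],0.9],[[0,0,0],[-0.003,0,0],0.9],[[0,0,0],[-0.003,0,0],0.9],[[0,0,0],[-0.003,0,0],0.9],[[0,0,0],[-0.003,0,0],0.9],[[0,0,0],[-0.003,0,0],0.9],[[0,0,0],[-0.003,0,0],0.9],[[0,0,0],[-0.003,0,0],0.9]])

```text
time: 11.7
tool_pos: [0.4347, -0.0048, 0.0932]
eef_rot: [-2.211, -2.232, 0.0]
force: [0.2, 2.6, 3.1]
width: 0.019
```

Call:
send_rows(targets=[[[0,0,0],[-0.003,0,0],0.9],[[0,0,0],[-0.003,0,0],0.9],[[0,0,0],[-0.003,0,0],0.9],[[0,0,0],[-0.003,0,0],0.9],[[0,0,0],[-0.003,0,0],0.9],[[0,0,0],[-0.003,0,0],0.9],[[0,0,0],[-0.003,0,0],0.9],[[0,0,0],[-0.003,0,0],0.9],[[0,0,0],[-0.003,0,0],0.9],[[0,0,0],[-0.003,0,0],0.9]])

```text
time: 12.7
tool_pos: [0.435, -0.0348, 0.0932]
eef_rot: [-2.211, -2.232, 0.0]
force: [0.9, 3.2, 3.4]
width: 0.0191
```

Call:
send_rows(targets=[[[0,0,0],[-0.003,0,0],0.9],[[0,0,0],[-0.003,0,0],0.9],[[0,0,0],[-0.003,0,0],0.9],[[0,0,0],[-0.003,0,0],0.9],[[0,0,0],[-0.003,0,0],0.9],[[0,0,0],[-0.003,0,0],0.9],[[0,0,0],[-0.003,0,0],0.9],[[0,0,0],[-0.003,0,0],0.9],[[0,0,0],[-0.003,0,0],0.9],[[0,0,0],[-0.003,0,0],0.9]])

```text
time: 13.7
tool_pos: [0.4352, -0.0648, 0.0932]
eef_rot: [2.211, 2.232, -0.0]
force: [0.1, 2.9, 3.8]
width: 0.0194
```

Call:
send_rows(targets=[[[0,0,0],[-0.003,0,0],0.9],[[0,0,0],[-0.003,0,0],0.9],[[0,0,0],[0,0,0],0.9]])

```text
time: 14.0
tool_pos: [0.4353, -0.0709, 0.0932]
eef_rot: [2.211, 2.231, -0.0]
force: [0.1, -1.1, 3.4]
width: 0.0193
```

```bash
python3 - <<'E'
from h import *
delta(.4347,-.0705,.0932,.01);print(state()["wrist_torque"])
s,i,im=snap("wrist","pics/w6.png");s,i,im=snap("side","pics/s6.png")
up(im,200,200,150,120,5,"pics/s6b.png")
E
```

```text
t 14.0 now [ 0.4353 -0.0709  0.0932] F [ 0.1 -1.1  3.4] w 0.0193 yaw_now deg 0.51
turn deg [ 0.    0.01 -0.06]  shift after turn [ 0.0004 -0.0006 -0.    ]
[-0.27132044  0.15289893  0.00435825]
```

View pics/s6b.png

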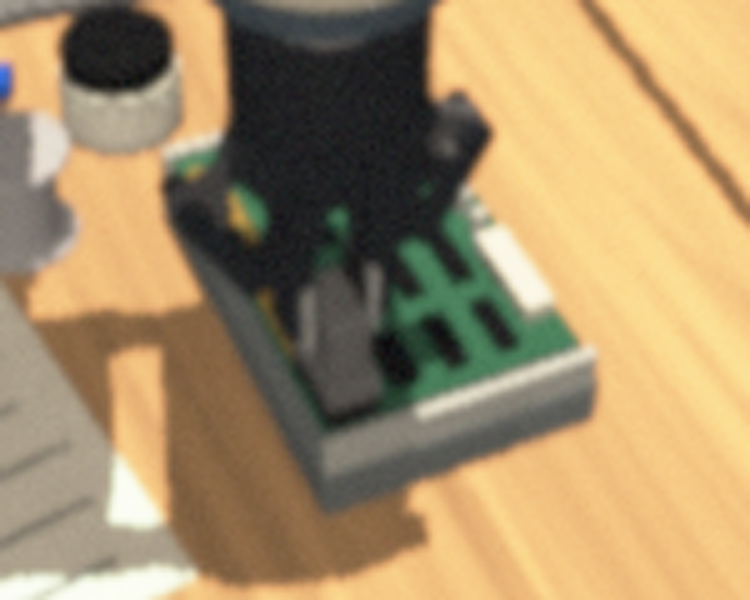

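View pics/w6.png

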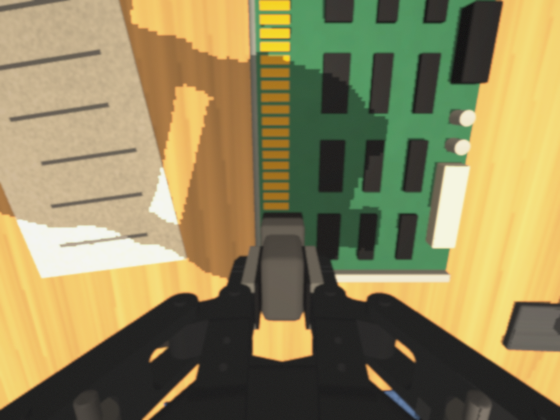

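```bash
python3 - <<'E'
from h import *
s,i,im=load("pics/w6.png")
up(im,235,20,90,210,3,"pics/w6b.png")
# gold edges by row
hsv=cv2.cvtColor(im,cv2.COLOR_BGR2HSV)
m=cv2.inRange(hsv,(15,150,90),(32,255,255))
for v in (20,45,80,120,160,200):
    best=[]
    for dv in range(-4,5):
        x=np.where(m[v+dv,250:300])[0]
        if len(x): best.append((x.min()+250,x.max()+251))
    best=np.median(best,0); print(v,best,cast(i,best[0]-.5,v,.045)[:2].round(4),cast(i,best[1]-.5,v,.045)[:2].round(4))
g=cv2.inRange(hsv,(40,80,30),(85,255,255))
x=np.where(g[120,240:300])[0]+240;print(x[0],cast(i,x[0]-.5,120,.045))
E
```

```text
20 [260. 290.] [0.422  0.0471] [0.437  0.0472]
45 [260. 290.] [0.4219 0.0358] [0.4372 0.0359]
80 [261. 289.] [0.4222 0.0191] [0.4369 0.0193]
120 [262. 289.] [ 0.4225 -0.0012] [ 0.4372 -0.0011]
160 [250. 288.] [ 0.4154 -0.0233] [ 0.437  -0.0231]
200 [250. 288.] [ 0.4148 -0.0471] [ 0.4373 -0.0469]
259 [ 0.42081856 -0.00125584  0.045     ]
```

View pics/w6b.png

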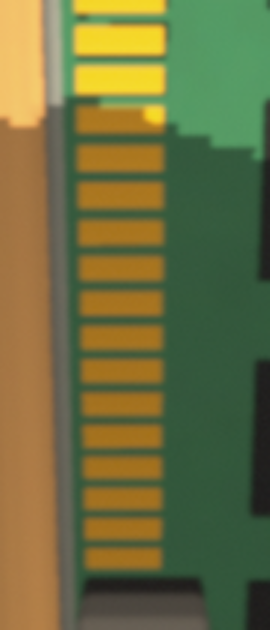

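The rub covered the row, but the near-side margin is under 1 mm. I lift and make a second left-to-right pass 1 mm nearer to be sure.

Call:
send_rows(targets=[[[0,0,0],[0,0,-0.008],0.9],[[0,0,0],[0,-0.001,-0.012],0.9],[[0,0,0],[0.0265,0,0],0.9],[[0,0,0],[0.0265,0,0],0.9],[[0,0,0],[0.0265,0,0],0.9],[[0,0,0],[0.0265,0,0],0.9],[[0,0,0],[0.0265,0,0],0.9],[[0,0,0],[0,0,0],0.9],[[0,0,0],[0,0,0.008],0.9],[[0,0,0],[0,0,0.006],0.9]])

```text
time: 15.1
tool_pos: [0.4331, 0.0615, 0.0987]
eef_rot: [2.211, 2.231, -0.0]
force: [0.1, 0.2, -1.7]
width: 0.0193
```

Call:
send_rows(targets=[[[0,0,0],[0,0,0.0015],0.9],[[0,0,0],[0,0,0.0015],0.9],[[0,0,0],[0,0,0.0015],0.9],[[0,0,0],[0,0,0.0015],0.9],[[0,0,0],[0,0,0],0.9],[[0,0,0],[0,0,0],0.9]])

```text
time: 15.7
tool_pos: [0.4331, 0.0619, 0.0933]
eef_rot: [2.211, 2.232, -0.0]
force: [-1.4, -2.5, 3.7]
width: 0.0191
```

```bash
python3 - <<'E'
from h import *
delta(.4332,.0615,.0932,.01);print(state()["wrist_torque"])
E
```

```text
t 15.7 now [0.4331 0.0619 0.0933] F [-1.4 -2.5  3.7] w 0.0191 yaw_now deg 0.53
turn deg [ 0.01  0.01 -0.04]  shift after turn [-0.0004  0.0001  0.0001]
[-0.56620222  0.24309912  0.02870407]
```

Call:
send_rows(targets=[[[0,0,0],[-0.001,0,0],0.9],[[0,0,0],[-0.002,0,0],0.9],[[0,0,0],[-0.003,0,0],0.9],[[0,0,0],[-0.003,0,0],0.9],[[0,0,0],[-0.003,0,0],0.9],[[0,0,0],[-0.003,0,0],0.9],[[0,0,0],[-0.003,0,0],0.9],[[0,0,0],[-0.003,0,0],0.9],[[0,0,0],[-0.003,0,0],0.9],[[0,0,0],[-0.003,0,0],0.9]])

```text
time: 16.7
tool_pos: [0.4333, 0.0347, 0.0932]
eef_rot: [-2.211, -2.232, 0.0]
force: [-0.0, 3.1, 3.3]
width: 0.0193
```

Call:
send_rows(targets=[[[0,0,0],[-0.003,0,0],0.9],[[0,0,0],[-0.003,0,0],0.9],[[0,0,0],[-0.003,0,0],0.9],[[0,0,0],[-0.003,0,0],0.9],[[0,0,0],[-0.003,0,0],0.9],[[0,0,0],[-0.003,0,0],0.9],[[0,0,0],[-0.003,0,0],0.9],[[0,0,0],[-0.003,0,0],0.9],[[0,0,0],[-0.003,0,0],0.9],[[0,0,0],[-0.003,0,0],0.9]])

```text
time: 17.7
tool_pos: [0.4336, 0.0047, 0.0932]
eef_rot: [-2.211, -2.232, 0.0]
force: [1.1, 2.4, 4.7]
width: 0.0195
```

Call:
send_rows(targets=[[[0,0,0],[-0.003,0,0],0.9],[[0,0,0],[-0.003,0,0],0.9],[[0,0,0],[-0.003,0,0],0.9],[[0,0,0],[-0.003,0,0],0.9],[[0,0,0],[-0.003,0,0],0.9],[[0,0,0],[-0.003,0,0],0.9],[[0,0,0],[-0.003,0,0],0.9],[[0,0,0],[-0.003,0,0],0.9],[[0,0,0],[-0.003,0,0],0.9],[[0,0,0],[-0.003,0,0],0.9]])

```text
time: 18.7
tool_pos: [0.4339, -0.0253, 0.0932]
eef_rot: [-2.211, -2.232, 0.0]
force: [-0.3, 3.3, 3.6]
width: 0.0194
```

Call:
send_rows(targets=[[[0,0,0],[-0.003,0,0],0.9],[[0,0,0],[-0.003,0,0],0.9],[[0,0,0],[-0.003,0,0],0.9],[[0,0,0],[-0.003,0,0],0.9],[[0,0,0],[-0.003,0,0],0.9],[[0,0,0],[-0.003,0,0],0.9],[[0,0,0],[-0.003,0,0],0.9],[[0,0,0],[-0.003,0,0],0.9],[[0,0,0],[-0.003,0,0],0.9],[[0,0,0],[-0.003,0,0],0.9]])

```text
time: 19.7
tool_pos: [0.4342, -0.0553, 0.0932]
eef_rot: [-2.211, -2.232, 0.0]
force: [0.7, 1.8, 3.4]
width: 0.0195
```

Call:
send_rows(targets=[[[0,0,0],[-0.003,0,0],0.9],[[0,0,0],[-0.003,0,0],0.9],[[0,0,0],[-0.003,0,0],0.9],[[0,0,0],[-0.003,0,0],0.9],[[0,0,0],[-0.002,0,0],0.9],[[0,0,0],[0,0,0],0.9]])

```text
time: 20.3
tool_pos: [0.4343, -0.0693, 0.0932]
eef_rot: [2.211, 2.231, -0.0]
force: [-0.6, -1.2, 3.8]
width: 0.0193
```

```bash
python3 - <<'E'
from h import *
delta(.4836+.08,.339-.004,.16,.01);print(state()["wrist_torque"])
E
```

```text
t 20.3 now [ 0.4343 -0.0693  0.0932] F [-0.6 -1.2  3.8] w 0.0193 yaw_now deg 0.51
turn deg [ 0.    0.01 -0.06]  shift after turn [ 0.403   0.1333 -0.0668]
[-0.19445137  0.12949715  0.02869416]
```

Call:
send_rows(targets=[[[0,0,0],[0,0,-0.012],0.9],[[0,0,0],[0,0,-0.03],0.9],[[0,0,0],[0,0,-0.03],0.9],[[0,0,0],[0.03,0.01,0],0.9],[[0,0,0],[0.03,0.01,0],0.9],[[0,0,0],[0.03,0.01,0],0.9],[[0,0,0],[0.03,0.01,0],0.9],[[0,0,0],[0.03,0.01,0],0.9],[[0,0,0],[0.03,0.01,0],0.9],[[0,0,0],[0.03,0.01,0],0.9]])

```text
time: 21.3
tool_pos: [0.5024, 0.1429, 0.1649]
eef_rot: [-2.211, -2.232, 0.001]
force: [0.2, -1.1, -1.2]
width: 0.019
```

Call:
send_rows(targets=[[[0,0,0],[0.03,0.01,0],0.9],[[0,0,0],[0.03,0.01,0],0.9],[[0,0,0],[0.03,0.01,0],0.9],[[0,0,0],[0.03,0.01,0],0.9],[[0,0,0],[0.03,0.01,0],0.9],[[0,0,0],[0.03,0.01,0],0.9],[[0,0,0],[0.013,0.004,0.02],0.9],[[0,0,0],[0,0,0.02],0.9],[[0,0,0],[0,0,0],0.9],[[0,0,0],[0,0,0],0.9]])

```text
time: 22.3
tool_pos: [0.5643, 0.3348, 0.1251]
eef_rot: [-2.211, -2.231, 0.002]
force: [-0.3, -0.3, -0.3]
width: 0.0188
```

```bash
python3 - <<'E'
from h import *
s,i,im=snap("wrist","pics/w7.png");
delta(.568,.335,.0555,.01)
E
```

```text
t 22.35 now [0.5648 0.3349 0.1258] F [-0.3 -0.3 -1.2] w 0.0191 yaw_now deg 0.51
turn deg [ 0.02  0.   -0.06]  shift after turn [0.     0.0032 0.0703]
```

View pics/w7.png

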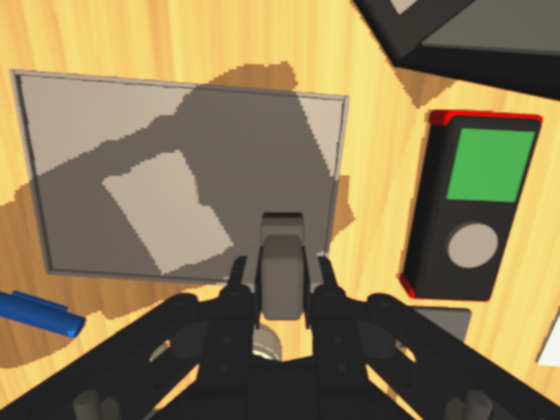

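Call:
send_rows(targets=[[[0,0,0],[0,0.0015,0.02],0.9],[[0,0,0],[0,0,0.02],0.9],[[0,0,0],[0,0,0.02],0.9],[[0,0,0],[0,0,0.007],0.9],[[0,0,0],[0,0,0.003],0.9],[[0,0,0],[0,0,0],0.9],[[0,0,0],[0,0,0],0.9]])

```text
time: 23.05
tool_pos: [0.5667, 0.3354, 0.0564]
eef_rot: [2.211, 2.231, 0.002]
force: [0.1, 0.1, -0.3]
width: 0.019
```

```bash
python3 - <<'E'
from h import *
delta(.568,.335,.0545,.01)
E
```

```text
t 23.05 now [0.5667 0.3354 0.0564] F [ 0.1  0.1 -0.3] w 0.019 yaw_now deg 0.52
turn deg [ 0.08 -0.04 -0.05]  shift after turn [-0.0004  0.0013  0.0019]
```

Call:
send_rows(targets=[[[0,0,0],[0,0,0.001],0.9],[[0,0,0],[0,0,0.001],0.9],[[0,0,0],[0,0,0],0.9],[[0,0,0],[0,0,0],0.55],[[0,0,0],[0,0,0],0.5],[[0,0,0],[0,0,0],0.5],[[0,0,0],[0,0,-0.02],0.5],[[0,0,0],[0,0,-0.03],0.5],[[0,0,0],[0,0,-0.03],0.5],[[0,0,0],[0,0,-0.03],0.3]])

```text
time: 24.05
tool_pos: [0.5659, 0.3351, 0.1642]
eef_rot: [-2.211, -2.232, 0.001]
force: [0.5, -0.1, -0.1]
width: 0.0558
```

```bash
python3 - <<'E'
from h import *
s,i,im=snap("wrist","pics/w8.png")
delta(.535,.177,.17,np.pi/2)
s,i,im=snap("top","pics/t8.png");up(im,90,160,200,150,4,"pics/t8b.png")
E
```

```text
t 24.1 now [0.5679 0.3361 0.1694] F [1.9 2.  5.8] w 0.0598 yaw_now deg 0.53
turn deg [  0.37   0.13 -89.47]  shift after turn [ 0.0329 -0.1591 -0.0006]
```

View pics/w8.png

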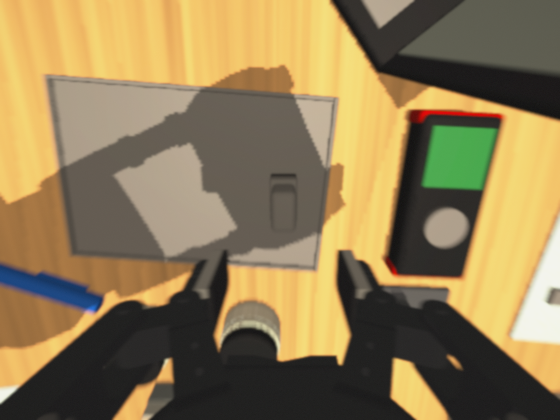

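View pics/t8b.png

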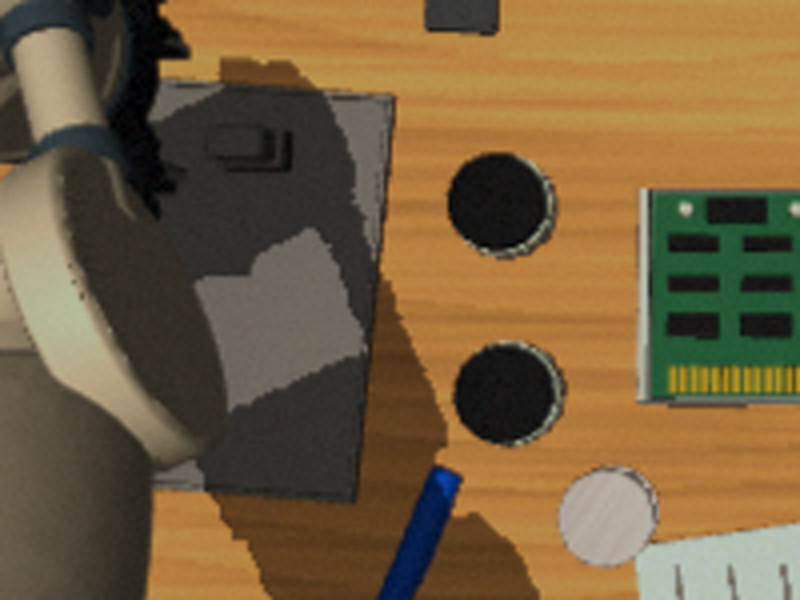

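Call:
send_rows(targets=[[[0,0,-8.2],[0,0,0],0.2],[[0,0,-8.2],[0,0,0],0],[[0,0,-8.2],[0,0,0],0],[[0,0,-8.2],[0,0,0],0],[[0,0,-8.2],[0,0,0],0],[[0,0,-8.2],[0,0,0],0],[[0,0,-8.2],[0,0,0],0],[[0,0,-8.2],[0,0,0],0],[[0,0,-8.2],[0,0,0],0],[[0,0,-8.2],[0,0,0],0]])

```text
time: 25.15
tool_pos: [0.5658, 0.3351, 0.1624]
eef_rot: [-0.195, -3.135, 0.001]
force: [-0.2, 0.9, 0.2]
width: 0.0857
```

Call:
send_rows(targets=[[[0,0,-7.4],[0,0,0],0],[[0,0,0],[0.003,-0.027,0],0],[[0,0,0],[0.006,-0.027,0],0],[[0,0,0],[0.006,-0.027,0],0],[[0,0,0],[0.006,-0.027,0],0],[[0,0,0],[0.006,-0.027,0],0],[[0,0,0],[0.006,-0.024,0],0],[[0,0,0],[0,0,0],0],[[0,0,0],[0,0,0],0],[[0,0,0],[0,0,0],0]])

```text
time: 26.15
tool_pos: [0.5331, 0.1769, 0.163]
eef_rot: [0.001, 3.142, 0.0]
force: [-0.2, 0.1, 0.0]
width: 0.0854
```

```bash
python3 - <<'E'
from h import *
s,i,im=snap("wrist","pics/w9.png")
delta(.535,.177,.05,np.pi/2)
E
```

```text
t 26.2 now [0.5331 0.177  0.163 ] F [ 0.1  0.8 -0. ] w 0.0856 yaw_now deg 89.97
turn deg [ 0.01  0.01 -0.03]  shift after turn [-0.0019 -0.      0.113 ]
```

View pics/w9.png

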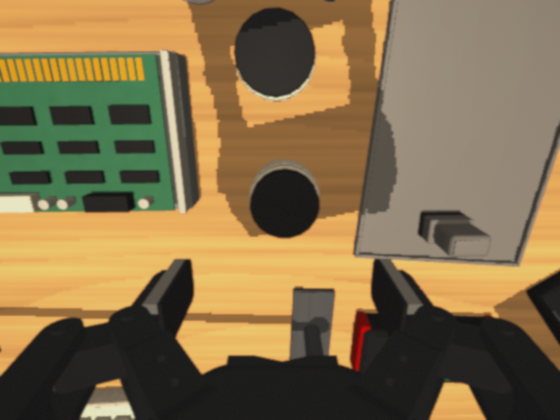

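```bash
python3 - <<'E'
from h import *
s,i,im=load("pics/w9.png")
g=cv2.cvtColor(im,cv2.COLOR_BGR2GRAY)
m=cv2.inRange(g,0,50)
for (x,y,w,h) in((240,155,90,90),(225,0,100,110)):
    c=max(cv2.findContours(m[y:y+h,x:x+w],0,2)[0],key=cv2.contourArea)
    (u,v),a,_=cv2.fitEllipse(c);p=cast(i,u+x,v+y,.052)
    print(u+x,v+y,a,p.round(4),"diam",np.linalg.norm(cast(i,u+x+a[1]/2,v+y,.052)-p)*2)
E
```

```text
284.1671829223633 203.2664794921875 (66.1896743774414, 66.7635269165039) [0.5304 0.1788 0.052 ] diam 0.054089065773432324
274.3803291320801 50.62515640258789 (72.42829132080078, 78.15902709960938) [0.4183 0.1718 0.052 ] diam 0.05463355953667389
```

Call:
send_rows(targets=[[[0,0,0],[0,0.001,0.02],0],[[0,0,0],[0,0,0.025],0],[[0,0,0],[0,0,0.025],0],[[0,0,0],[0,0,0.025],0],[[0,0,0],[0,0,0.015],0],[[0,0,0],[0,0,0.003],0],[[0,0,0],[0,0,0],0],[[0,0,0],[0,0,0],0.5],[[0,0,0],[0,0,0],0.5],[[0,0,0],[0,0,0],0.5]], squeeze=40)

```text
time: 27.2
tool_pos: [0.5334, 0.1775, 0.0513]
eef_rot: [0.002, 3.14, 0.001]
force: [-1.5, 0.7, 8.6]
width: 0.0566
```

Call:
send_rows(targets=[[[0,0,0],[0,0,0],0.5],[[0,0,0],[0,0,0],0.5],[[0,0,0],[0,0,0],0.5]])

```text
time: 27.5
tool_pos: [0.5334, 0.1775, 0.0513]
eef_rot: [0.002, 3.14, 0.001]
force: [-0.6, 0.7, 8.8]
width: 0.0564
```

```bash
python3 - <<'E'
from h import *
s,i,im=snap("wrist","pics/w10.png")
delta(.535,.177,.05,np.pi/2)
E
```

```text
t 27.55 now [0.5335 0.1774 0.0514] F [-2.2  0.8  7.9] w 0.0564 yaw_now deg 89.92
turn deg [ 0.03  0.1  -0.08]  shift after turn [-0.0015 -0.0004  0.0014]
```

View pics/w10.png

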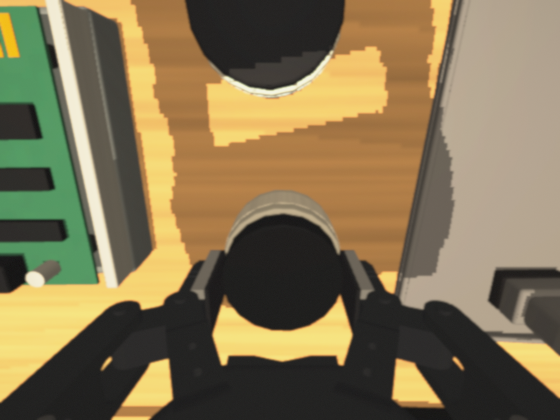

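Call:
send_rows(targets=[[[0,0,0],[0,0,-0.01],0.5],[[0,0,0],[0,0,-0.03],0.5],[[0,0,0],[0,0,-0.03],0.5],[[0,0,0],[0.008,0.027,0],0.5],[[0,0,0],[0.009,0.027,0],0.5],[[0,0,0],[0.009,0.027,0],0.5],[[0,0,0],[0.009,0.027,0],0.5],[[0,0,0],[0.009,0.027,0],0.5],[[0,0,0],[0.0065,0.0265,0],0.5],[[0,0,0],[0,0,0],0.5]])

```text
time: 28.55
tool_pos: [0.4819, 0.3416, 0.1212]
eef_rot: [-0.002, 3.14, 0.002]
force: [0.2, 0.8, -1.0]
width: 0.0564
```

Call:
send_rows(targets=[[[0,0,0],[0,0,0.03],0.5],[[0,0,0],[0,0,0.02],0.5],[[0,0,0],[0,0,0.008],0.5],[[0,0,0],[0,0,0.004],0.5],[[0,0,0],[0,0,0],0.5],[[0,0,0],[0,0,0],0.5]])

```text
time: 29.15
tool_pos: [0.4831, 0.3389, 0.0591]
eef_rot: [0.002, 3.14, 0.001]
force: [0.2, 0.6, -0.8]
width: 0.0561
```

```bash
python3 - <<'E'
from h import *
delta(.483,.339,.0555,np.pi/2)
s,i,im=snap("wrist","pics/w11.png")
E
```

```text
t 29.15 now [0.4831 0.3389 0.0591] F [ 0.2  0.6 -0.8] w 0.0561 yaw_now deg 89.92
turn deg [ 0.03  0.06 -0.08]  shift after turn [0.0001 0.0001 0.0036]
```

View pics/w11.png

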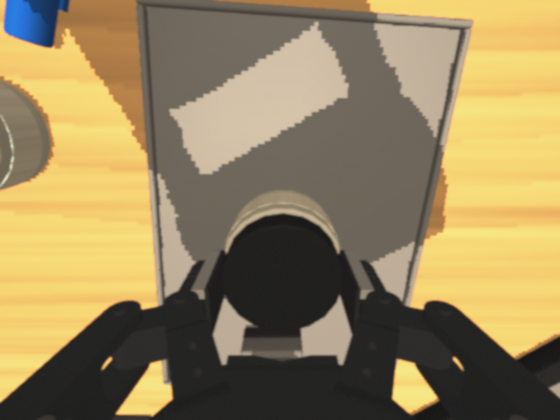

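Call:
send_rows(targets=[[[0,0,0],[0,0,0.0015],0.5],[[0,0,0],[0,0,0.0015],0.5],[[0,0,0],[0,0,0],0.5],[[0,0,0],[0,0,0],0.1],[[0,0,0],[0,0,0],0],[[0,0,0],[0,0,0],0],[[0,0,0],[0,0,-0.02],0],[[0,0,0],[0,0,-0.04],0],[[0,0,0],[0,0,-0.045],0],[[0,0,0],[0,0,0],0]])

```text
time: 30.2
tool_pos: [0.4849, 0.3402, 0.1656]
eef_rot: [0.002, 3.134, 0.006]
force: [0.3, -0.2, -1.3]
width: 0.0855
```

Call:
send_rows(targets=[[[0,0,0],[0.01,-0.0282,0],0],[[0,0,0],[0.01,-0.0282,0],0],[[0,0,0],[0.01,-0.0282,0],0],[[0,0,0],[0.01,-0.0282,0],0],[[0,0,0],[0.01,-0.0282,0],0],[[0,0,0],[0.01,-0.0282,0],0],[[0,0,0],[0,0,0],0],[[0,0,0],[0,0,0],0],[[0,0,0],[0,0,0],0]])

```text
time: 31.1
tool_pos: [0.4229, 0.1702, 0.1602]
eef_rot: [0.002, 3.141, 0.0]
force: [0.3, 0.2, 0.9]
width: 0.0855
```

```bash
python3 - <<'E'
from h import *
s,i,im=snap("wrist","pics/w12.png")
delta(.4215,.17,.05,np.pi/2)
s,i,im=snap("top","pics/t12.png");up(im,90,160,200,150,4,"pics/t12b.png")
E
```

```text
t 31.15 now [0.4228 0.1703 0.1602] F [-0.3  0.1  0.7] w 0.0853 yaw_now deg 89.95
turn deg [ 0.01  0.03 -0.05]  shift after turn [ 0.0013 -0.0003  0.1102]
```

View pics/w12.png

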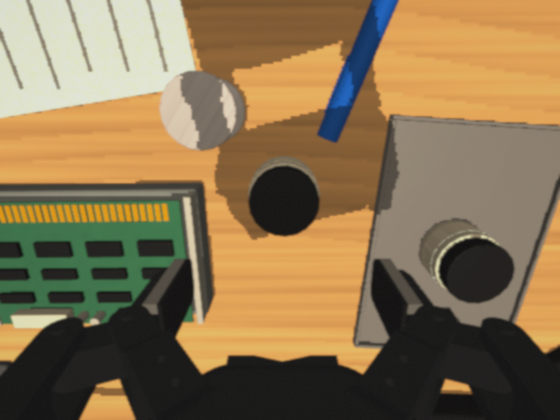

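View pics/t12.png

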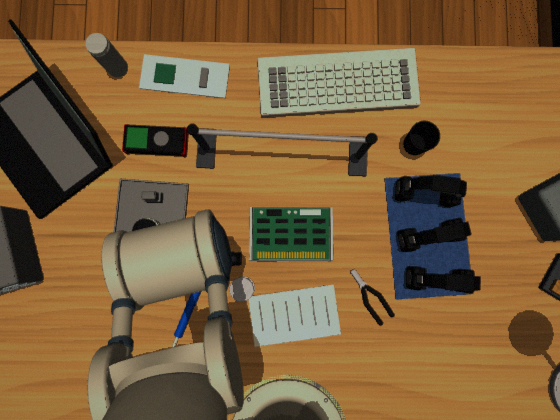

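Call:
send_rows(targets=[[[0,0,0],[0.002,0,0.02],0],[[0,0,0],[0,0,0.025],0],[[0,0,0],[0,0,0.025],0],[[0,0,0],[0,0,0.025],0],[[0,0,0],[0,0,0.012],0],[[0,0,0],[0,0,0.003],0],[[0,0,0],[0,0,0],0],[[0,0,0],[0,0,0],0.5],[[0,0,0],[0,0,0],0.5],[[0,0,0],[0,0,0],0.5]])

```text
time: 32.2
tool_pos: [0.4209, 0.17, 0.0511]
eef_rot: [0.002, 3.14, 0.001]
force: [-1.8, 1.2, 11.0]
width: 0.057
```

Call:
send_rows(targets=[[[0,0,0],[0,0,0],0.5],[[0,0,0],[0,0,0],0.5],[[0,0,0],[0,0,0],0.5]])

```text
time: 32.5
tool_pos: [0.4209, 0.1699, 0.0511]
eef_rot: [0.002, 3.14, 0.001]
force: [-1.7, 1.2, 11.1]
width: 0.0566
```

```bash
python3 - <<'E'
from h import *
s,i,im=snap("wrist","pics/w13.png")
delta(.4035,.343,.12,np.pi/2)
E
```

```text
t 32.55 now [0.4209 0.17   0.0512] F [-1.7  0.9 11.6] w 0.0566 yaw_now deg 89.92
turn deg [ 0.04  0.1  -0.08]  shift after turn [ 0.0174  0.173  -0.0688]
```

View pics/w13.png

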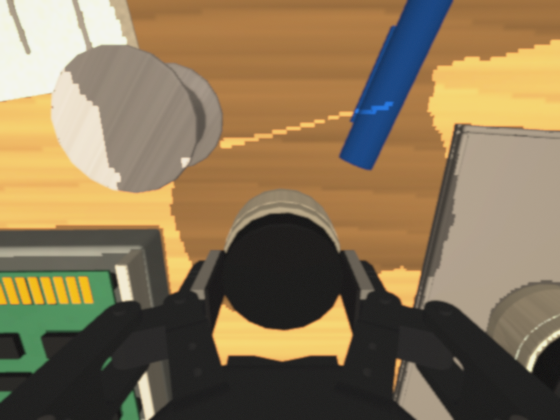

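Call:
send_rows(targets=[[[0,0,0],[0,0,-0.01],0.5],[[0,0,0],[0,0,-0.03],0.5],[[0,0,0],[0,0,-0.03],0.5],[[0,0,0],[0.017,0,0],0.5],[[0,0,0],[0,0.03,0],0.5],[[0,0,0],[0,0.03,0],0.5],[[0,0,0],[0,0.03,0],0.5],[[0,0,0],[0,0.03,0],0.5],[[0,0,0],[0,0.03,0],0.5],[[0,0,0],[0,0.023,0],0.5]])

```text
time: 33.55
tool_pos: [0.4035, 0.3444, 0.1212]
eef_rot: [0.001, 3.141, 0.001]
force: [0.1, -0.7, -1.1]
width: 0.0565
```

Call:
send_rows(targets=[[[0,0,0],[0,0,0],0.5],[[0,0,0],[0,0,0.03],0.5],[[0,0,0],[0,0,0.02],0.5],[[0,0,0],[0,0,0.008],0.5],[[0,0,0],[0,0,0.004],0.5],[[0,0,0],[0,0,0],0.5],[[0,0,0],[0,0,0],0.5]])

```text
time: 34.25
tool_pos: [0.404, 0.3428, 0.059]
eef_rot: [0.002, 3.141, 0.001]
force: [-0.7, -0.1, -0.3]
width: 0.0564
```

```bash
python3 - <<'E'
from h import *
delta(.4035,.343,.0555,np.pi/2)
E
```

```text
t 34.25 now [0.404  0.3428 0.059 ] F [-0.7 -0.1 -0.3] w 0.0564 yaw_now deg 89.92
turn deg [ 0.03  0.05 -0.08]  shift after turn [0.0005 0.0002 0.0035]
```

Call:
send_rows(targets=[[[0,0,0],[0,0,0.0015],0.5],[[0,0,0],[0,0,0.0015],0.5],[[0,0,0],[0,0,0],0.5],[[0,0,0],[0,0,0],0.1],[[0,0,0],[0,0,0],0],[[0,0,0],[0,0,0],0],[[0,0,0],[0,0,-0.02],0],[[0,0,0],[0,0,-0.04],0],[[0,0,0],[0,0,-0.045],0],[[0,0,0],[0,0,-0.045],0]])

```text
time: 35.25
tool_pos: [0.4032, 0.3425, 0.2068]
eef_rot: [-0.002, -3.141, 0.001]
force: [1.8, 0.6, -0.2]
width: 0.0856
```

Call:
send_rows(targets=[[[0,0,0],[0,-0.04,-0.045],0],[[0,0,0],[0,-0.04,-0.045],0],[[0,0,0],[0,-0.04,0],0],[[0,0,0],[0,-0.04,0],0],[[0,0,0],[0,-0.04,0],0],[[0,0,0],[0,-0.04,0],0],[[0,0,0],[0,-0.04,0],0],[[0,0,0],[0,-0.04,0],0],[[0,0,0],[0,-0.04,0],0],[[0,0,0],[0,0,0],0]])

```text
time: 36.25
tool_pos: [0.4031, -0.0074, 0.2801]
eef_rot: [0.009, 3.141, -0.002]
force: [0.5, 0.8, 0.1]
width: 0.0852
```

```bash
python3 - <<'E'
from h import *
delta(.48,-.3,.25,0)
s,i,im=snap("side","pics/s14.png");s,i,im=snap("top","pics/t14.png")
up(im,340,160,160,150,5,"pics/t14b.png")
E
```

```text
t 36.25 now [ 0.4031 -0.0074  0.2801] F [0.5 0.8 0.1] w 0.0852 yaw_now deg 89.68
turn deg [-3.000e-02  6.000e-02  8.968e+01]  shift after turn [-0.2926  0.0769  0.0301]
```

View pics/s14.png

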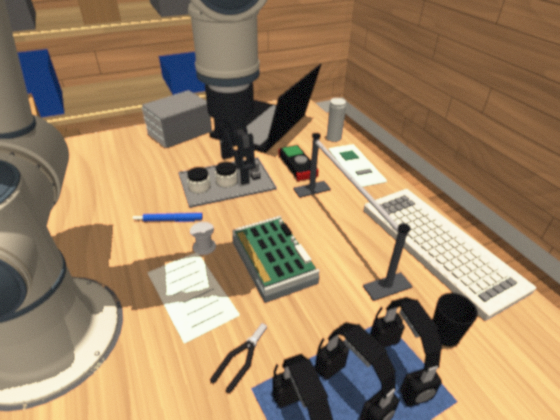

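View pics/t14.png

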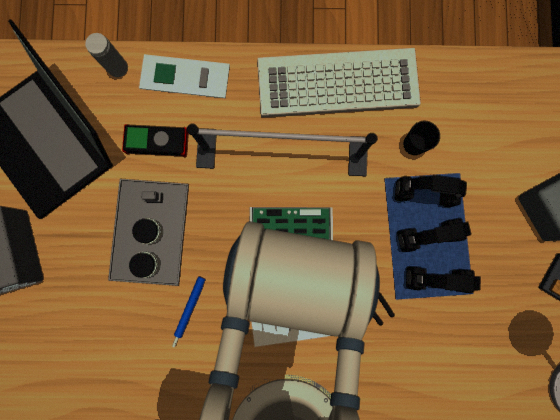

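Call:
send_rows(targets=[[[0,0,8.2],[0,0,0],0],[[0,0,8.2],[0,0,0],0],[[0,0,8.2],[0,0,0],0],[[0,0,8.2],[0,0,0],0],[[0,0,8.2],[0,0,0],0],[[0,0,8.2],[0,0,0],0],[[0,0,8.2],[0,0,0],0],[[0,0,8.2],[0,0,0],0],[[0,0,8.2],[0,0,0],0],[[0,0,8.2],[0,0,0],0]])

```text
time: 37.35
tool_pos: [0.4031, -0.0024, 0.2799]
eef_rot: [-2.067, -2.365, -0.0]
force: [-0.5, -0.1, 0.4]
width: 0.0855
```

Call:
send_rows(targets=[[[0,0,8],[0,0,0],0],[[0,0,0],[-0.03,0.01,0],0],[[0,0,0],[-0.04,0.01,0],0],[[0,0,0],[-0.04,0.01,0],0],[[0,0,0],[-0.04,0.01,0],0],[[0,0,0],[-0.04,0.01,0],0],[[0,0,0],[-0.04,0.01,0],0],[[0,0,0],[-0.04,0.01,0],0],[[0,0,0],[-0.04,0.006,0],0],[[0,0,0],[-0.02,0,0],0]])

```text
time: 38.35
tool_pos: [0.48, -0.3353, 0.2795]
eef_rot: [2.222, 2.22, -0.0]
force: [0.1, 0.4, 0.6]
width: 0.085
```

Call:
send_rows(targets=[[[0,0,0],[0,0,0],0],[[0,0,0],[0,0,0],0],[[0,0,0],[0,0,0],0],[[0,0,0],[0,0,0],0]])

```text
time: 38.75
tool_pos: [0.4789, -0.3325, 0.2801]
eef_rot: [-2.221, -2.221, -0.0]
force: [-0.1, -0.1, -0.9]
width: 0.0852
```

```bash
python3 - <<'E'
from h import *
delta(.48,-.345,.28,0)
s,i,im=snap("wrist","pics/w15.png")
E
```

```text
t 38.75 now [ 0.4789 -0.3325  0.2801] F [-0.1 -0.1 -0.9] w 0.0852 yaw_now deg 0.0
turn deg [ 0.   -0.01  0.  ]  shift after turn [-0.0125  0.0011  0.0001]
```

View pics/w15.png

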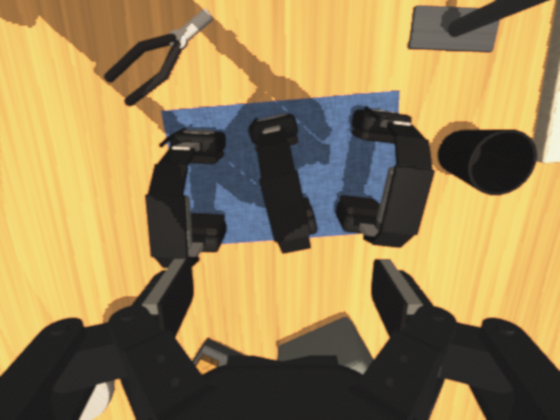

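```bash
python3 - <<'E'
from h import *
s,i,im=load("pics/w15.png")
b=cv2.convertScaleAbs(im,alpha=2.5,beta=0)
up(b,130,90,320,180,2.5,"pics/w15b.png")
up(b,235,100,95,160,5 if 0 else 3.7,"pics/w15m.png")
E
```

```text
(no output)
```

View pics/w15b.png

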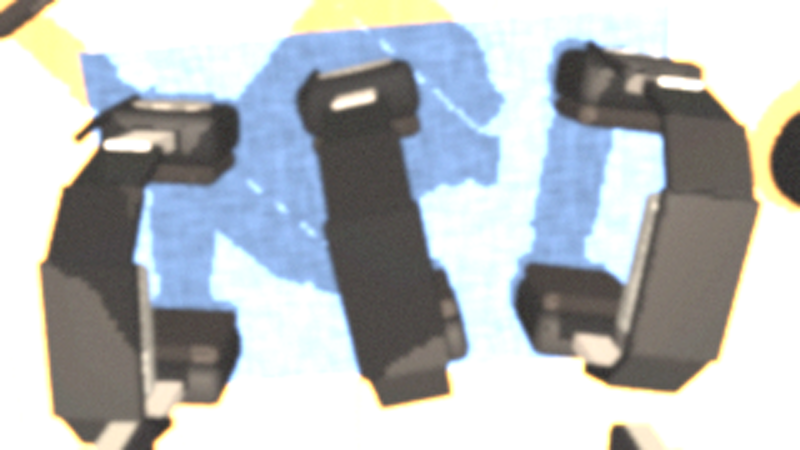

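```bash
python3 - <<'E'
from h import *
s,i,im=load("pics/w15.png")
H={"near":[(42,262),(138,267),(144,418),(56,414)],"mid":[(327,233),(417,222),(445,362),(363,378)],"far":[(660,193),(757,203),(717,357),(620,362)]}
for k,c in H.items():
    P=np.array([cast(i,(x+.5)/2.5-.5+130,(y+.5)/2.5-.5+90,.157)[:2] for x,y in c])
    d=(P[0]+P[1]-P[2]-P[3])/2
    print(k,P.round(4).tolist(),"c",P.mean(0).round(4),"w",np.linalg.norm(P[0]-P[1]).round(4),np.linalg.norm(P[2]-P[3]).round(4),"L",np.linalg.norm(d).round(4),"long axis angle deg",np.degrees(np.arctan2(d[1],d[0])).round(1))
ti=camera_info("top")
E
```

```text
near [[0.3636, -0.3268], [0.3958, -0.3286], [0.3925, -0.3853], [0.361, -0.3837]] c [ 0.3782 -0.3561] w 0.0323 0.0316 L 0.0569 long axis angle deg 87.1
mid [[0.4599, -0.3167], [0.4899, -0.313], [0.5005, -0.3634], [0.4716, -0.3696]] c [ 0.4805 -0.3407] w 0.0302 0.0295 L 0.0528 long axis angle deg 102.1
far [[0.5695, -0.3033], [0.6018, -0.3066], [0.5959, -0.3615], [0.562, -0.3634]] c [ 0.5823 -0.3337] w 0.0325 0.0339 L 0.0579 long axis angle deg 83.4
```

Call:
send_rows(targets=[[[0,0,6.6],[0,0,0],0],[[0,0,0],[0,0.025,0],0],[[0,0,0],[0,0.03,0],0],[[0,0,0],[0,0.03,0],0],[[0,0,0],[0,0.018,0],0],[[0,0,0],[0,0,0],0],[[0,0,0],[0,0,0],0],[[0,0,0],[0,0,0],0]])

```text
time: 39.6
tool_pos: [0.5804, -0.3454, 0.28]
eef_rot: [-2.347, -2.088, 0.0]
force: [-0.1, -0.6, -0.6]
width: 0.0855
```

```bash
python3 - <<'E'
from h import *
delta(.583,-.3337,.155,-np.radians(6.6))
s,i,im=snap("wrist","pics/w16.png")
E
```

```text
t 39.6 now [ 0.5804 -0.3454  0.28  ] F [-0.1 -0.6 -0.6] w 0.0855 yaw_now deg -6.67
turn deg [-0.02 -0.01 -0.07]  shift after turn [0.0119 0.0013 0.125 ]
```

View pics/w16.png

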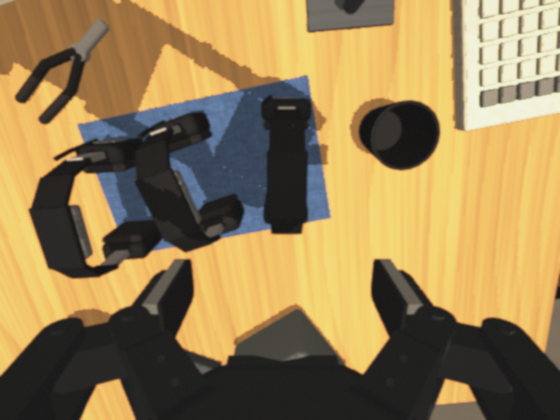

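Call:
send_rows(targets=[[[0,0,0],[0.012,0.003,0.025],0],[[0,0,0],[0,0,0.03],0],[[0,0,0],[0,0,0.03],0],[[0,0,0],[0,0,0.03],0],[[0,0,0],[0,0,0.01],0],[[0,0,0],[0,0,0],0],[[0,0,0],[0,0,0],0.3],[[0,0,0],[0,0,0],0.4]], squeeze=60)

```text
time: 40.45
tool_pos: [0.586, -0.3347, 0.1567]
eef_rot: [2.345, 2.087, 0.001]
force: [0.6, 0.1, 0.5]
width: 0.0591
```

```bash
python3 - <<'E'
from h import *
delta(.583,-.3337,.155,-np.radians(6.6))
s,i,im=snap("wrist","pics/w17.png")
s,i,im=snap("side","pics/s17.png");up(im,330,230,160,120,5,"pics/s17b.png")
E
```

```text
t 40.45 now [ 0.586  -0.3347  0.1567] F [0.6 0.1 0.5] w 0.0591 yaw_now deg -6.68
turn deg [ 0.13  0.07 -0.08]  shift after turn [ 0.0007 -0.0031  0.0017]
```

View pics/w17.png

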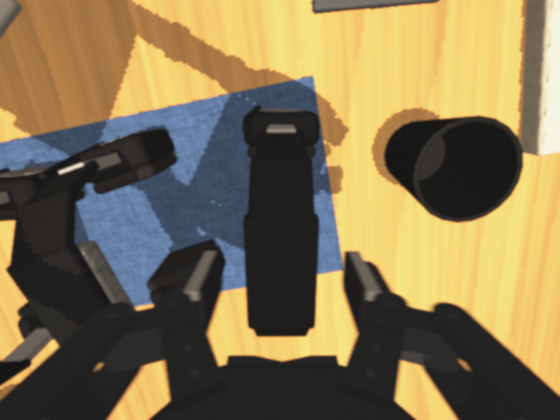

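View pics/s17b.png

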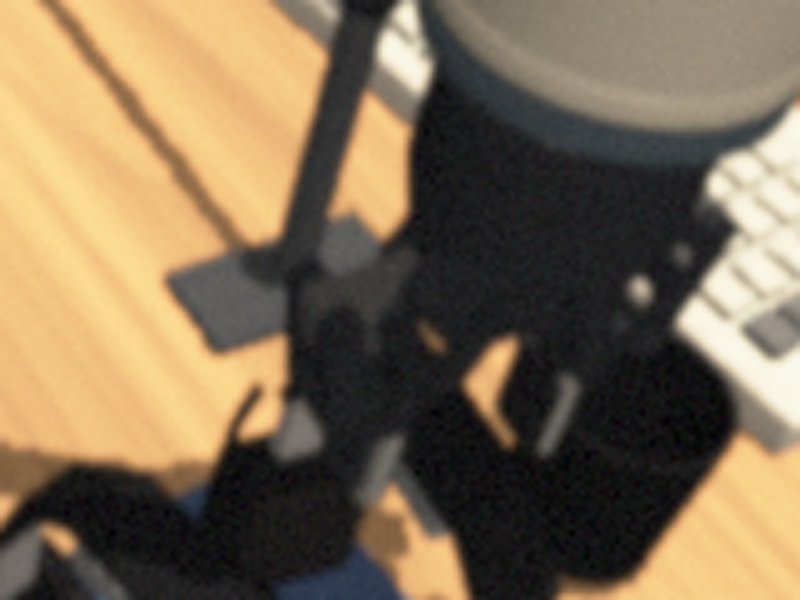

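Call:
send_rows(targets=[[[0,0,0],[0,0,0.001],0.6],[[0,0,0],[0,0,0],0.75],[[0,0,0],[0,0,0],0.75],[[0,0,0],[0,0,0],0.75],[[0,0,0],[0,0,0],0.75],[[0,0,0],[0,0,0],0.75]], squeeze=60)

```text
time: 41.15
tool_pos: [0.5858, -0.3344, 0.1548]
eef_rot: [2.346, 2.088, 0.001]
force: [-0.2, 0.7, 5.8]
width: 0.0326
```

Call:
send_rows(targets=[[[0,0,0],[0,0,-0.005],0.75],[[0,0,0],[0,0,-0.015],0.75],[[0,0,0],[0,0,-0.03],0.75],[[0,0,0],[0,0,-0.03],0.75],[[0,0,0],[0,0,-0.03],0.75],[[0,0,0],[0,0,-0.03],0.75],[[0,0,0],[0,0,-0.03],0.75],[[0,0,0],[0,0,-0.03],0.75],[[0,0,0],[0,0,0],0.75],[[0,0,0],[0,0,0],0.75]])

```text
time: 42.15
tool_pos: [0.5854, -0.3342, 0.355]
eef_rot: [2.346, 2.087, 0.0]
force: [0.2, 0.5, -3.2]
width: 0.0326
```

```bash
python3 - <<'E'
from h import *
delta(.69,.1,.36,-np.radians(92.2));print(state()["qpos"])
s,i,im=snap("wrist","pics/w18.png")
s,i,im=snap("side","pics/s18.png")
E
```

```text
t 42.15 now [ 0.5854 -0.3342  0.355 ] F [ 0.2  0.5 -3.2] w 0.0326 yaw_now deg -6.67
turn deg [ 9.000e-02 -2.000e-02  8.553e+01]  shift after turn [ 0.0879 -0.4379 -0.005 ]
[-6.07279007e-01  4.95427115e-01  1.05059149e+00 -4.45730563e-05
  1.59408260e+00 -4.90804142e-01]
```

View pics/s18.png

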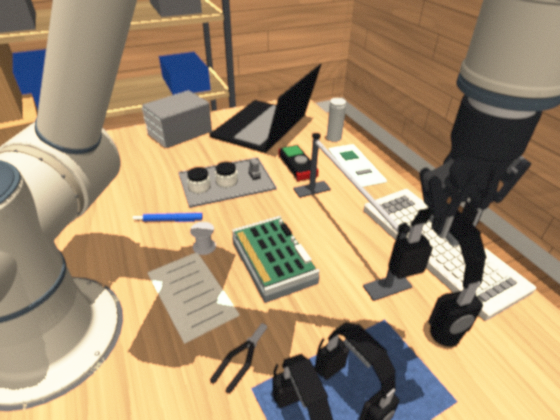

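```bash
python3 - <<'E'
from h import *
im=cv2.imread("pics/s14.png");up(im,300,120,120,120,6,"pics/s14b.png")
im=cv2.imread("pics/t0.png") if 0 else cv2.imread("pics/top0.png");up(im,180,115,200,40,4,"pics/tb.png")
E
```

```text
(no output)
```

View pics/s14b.png

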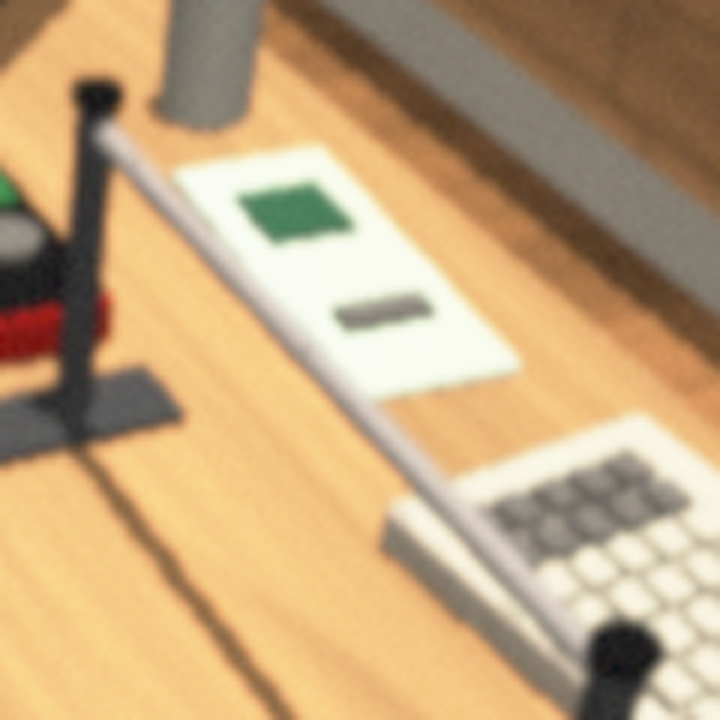

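View pics/tb.png

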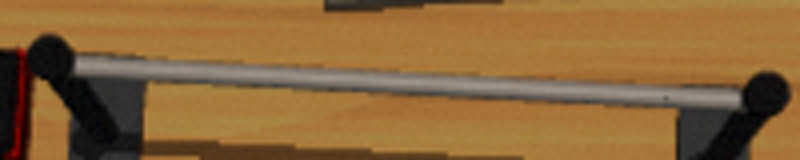

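```bash
python3 - <<'E'
from h import *
t=camera_info("top");s=camera_info("side")
def ray(i,u,v):
    a=cast(i,u,v,0);M=i["camera_from_world"];c=-M[:3,:3].T@M[:3,3];d=a-c;return c,d/np.linalg.norm(d)
o=lambda p,k,x0,y0:((p[0]+.5)/k-.5+x0,(p[1]+.5)/k-.5+y0)
T=[o((75,66),4,180,115),o((740,98),4,180,115)]
S=[o((105,137),6,300,120),o((580,645),6,300,120)]
def plane(i,A): 
    c,d1=ray(i,*A[0]);_,d2=ray(i,*A[1]);n=np.cross(d1,d2);return n/np.linalg.norm(n),n@c/np.linalg.norm(n)
n1,k1=plane(t,T);n2,k2=plane(s,S)
d=np.cross(n1,n2);d/=np.linalg.norm(d)
for y in(-.1,.02,.13):
    p=np.linalg.solve(np.array([n1,n2,[0,1,0]]),[k1,k2,y]);print(p.round(4))
print(d,np.degrees(np.arctan2(d[1],d[0])))
for z in(.153,.159,.165): print(z,[cast(s,*q,z).round(4) for q in S],[cast(t,*q,z).round(4) for q in T])
E
```

```text
[ 0.685  -0.1     0.1558]
[0.6894 0.02   0.1559]
[0.6935 0.13   0.156 ]
[-3.66702822e-02 -9.99327143e-01 -7.42619179e-04] -92.10152415531776
0.153 [array([0.6988, 0.2046, 0.153 ]), array([ 0.6856, -0.1478,  0.153 ])] [array([0.6968, 0.1994, 0.153 ]), array([ 0.6835, -0.1615,  0.153 ])]
0.159 [array([0.6934, 0.1956, 0.159 ]), array([ 0.6804, -0.1528,  0.159 ])] [array([0.6952, 0.1982, 0.159 ]), array([ 0.6819, -0.1603,  0.159 ])]
0.165 [array([0.688 , 0.1867, 0.165 ]), array([ 0.6752, -0.1577,  0.165 ])] [array([0.6935, 0.197 , 0.165 ]), array([ 0.6803, -0.1592,  0.165 ])]
```

Call:
send_rows(targets=[[[0,0,8.54],[0,0,0],0.75],[[0,0,8.54],[0,0,0],0.75],[[0,0,8.54],[0,0,0],0.75],[[0,0,8.54],[0,0,0],0.75],[[0,0,8.54],[0,0,0],0.75],[[0,0,8.54],[0,0,0],0.75],[[0,0,8.54],[0,0,0],0.75],[[0,0,8.54],[0,0,0],0.75],[[0,0,8.54],[0,0,0],0.75],[[0,0,8.54],[0,0,0],0.75]])

```text
time: 43.25
tool_pos: [0.585, -0.3339, 0.3526]
eef_rot: [-3.14, 0.066, 0.003]
force: [0.7, 0.6, -1.9]
width: 0.0325
```

```bash
python3 - <<'E'
from h import *
delta(.692,.124,.36,-np.radians(92.1))
E
```

```text
t 43.25 now [ 0.585  -0.3339  0.3526] F [ 0.7  0.6 -1.9] w 0.0325 yaw_now deg -92.43
turn deg [-0.08  0.12 -0.33]  shift after turn [ 0.0902 -0.4615 -0.0074]
```

Call:
send_rows(targets=[[[0,0,0],[0.003,-0.018,-0.004],0.75],[[0,0,0],[0.006,-0.03,-0.002],0.75],[[0,0,0],[0.006,-0.03,-0.002],0.75],[[0,0,0],[0.006,-0.03,0],0.75],[[0,0,0],[0.006,-0.03,0],0.75],[[0,0,0],[0.006,-0.03,0],0.75],[[0,0,0],[0.006,-0.03,0],0.75],[[0,0,0],[0.006,-0.03,0],0.75],[[0,0,0],[0.006,-0.03,0],0.75],[[0,0,0],[0.006,-0.03,0],0.75]])

```text
time: 44.25
tool_pos: [0.6524, -0.0463, 0.3613]
eef_rot: [-3.141, 0.052, 0.002]
force: [0.4, -0.2, -0.9]
width: 0.0327
```

Call:
send_rows(targets=[[[0,0,0],[0.006,-0.03,0],0.75],[[0,0,0],[0.006,-0.03,0],0.75],[[0,0,0],[0.006,-0.03,0],0.75],[[0,0,0],[0.006,-0.03,0],0.75],[[0,0,0],[0.005,-0.03,0],0.75],[[0,0,0],[0.004,-0.02,0],0.75],[[0,0,0],[0,0,0],0.75],[[0,0,0],[0,0,0],0.75],[[0,0,0],[0,0,0],0.75],[[0,0,0],[0,0,0],0.75]])

```text
time: 45.25
tool_pos: [0.6918, 0.1193, 0.362]
eef_rot: [3.141, -0.058, -0.0]
force: [-0.2, 0.1, -1.9]
width: 0.0328
```

```bash
python3 - <<'E'
from h import *
delta(.692,.124,.36,-np.radians(92.1))
s,i,im=snap("wrist","pics/w19.png")
s,i,im=snap("side","pics/s19.png")
E
```

```text
t 45.25 now [0.6918 0.1193 0.362 ] F [-0.2  0.1 -1.9] w 0.0328 yaw_now deg -92.12
turn deg [ 0.01  0.   -0.02]  shift after turn [-0.     -0.0047  0.002 ]
```

View pics/s19.png

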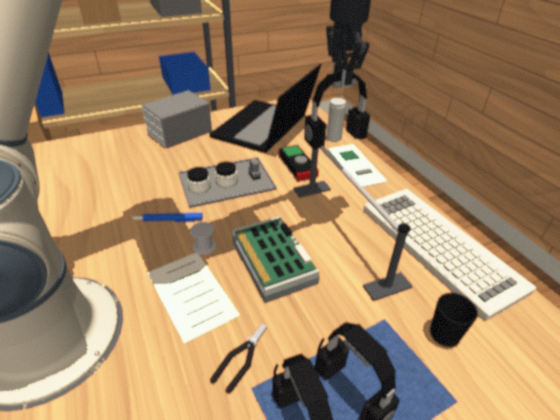

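View pics/w19.png

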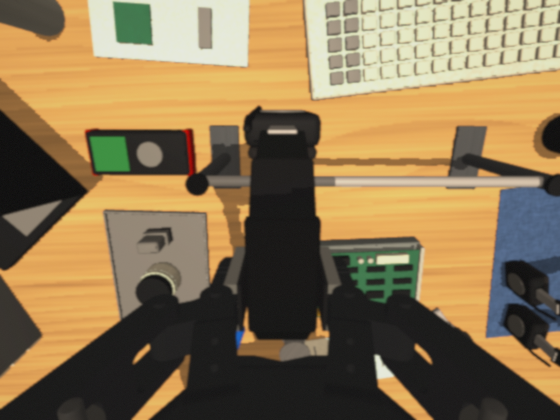

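```bash
python3 - <<'E'
from h import *
s,i,im=load("pics/w19.png")
for p in((225,181.5),(332,181.5),(500,182)): print(cast(i,*p,.159).round(4))
E
```

```text
[0.6902 0.1822 0.159 ]
[0.6859 0.0646 0.159 ]
[ 0.6786 -0.12    0.159 ]
```

Call:
send_rows(targets=[[[0,0,0],[0,-0.003,0.02],0.75],[[0,0,0],[0,0,0.03],0.75],[[0,0,0],[0,0,0.03],0.75],[[0,0,0],[0,0,0.03],0.75],[[0,0,0],[0,0,0.03],0.75],[[0,0,0],[0,0,0.02],0.75],[[0,0,0],[0,0,0.006],0.75],[[0,0,0],[0,0,0],0.75],[[0,0,0],[0,0,0],0.75],[[0,0,0],[0,0,0],0.75]])

```text
time: 46.35
tool_pos: [0.6927, 0.1232, 0.1975]
eef_rot: [-3.141, 0.057, -0.004]
force: [0.3, 0.1, -1.8]
width: 0.0325
```

```bash
python3 - <<'E'
from h import *
delta(.692,.124,.183,-np.radians(92.1))
s,i,im=snap("wrist","pics/w20.png")
s,i,im=snap("side","pics/s20.png");up(im,270,20,140,160,4,"pics/s20b.png")
E
```

```text
t 46.35 now [0.6927 0.1232 0.1975] F [ 0.3  0.1 -1.8] w 0.0325 yaw_now deg -92.08
turn deg [-0.02 -0.13  0.02]  shift after turn [-0.0008 -0.0007  0.0145]
```

View pics/s20b.png

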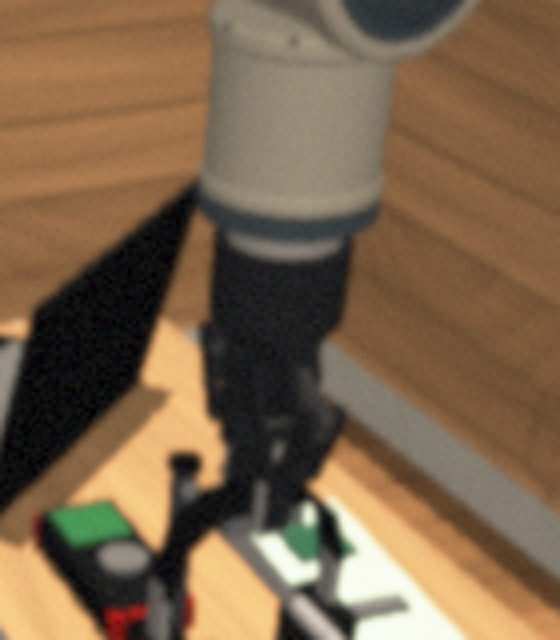

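View pics/w20.png

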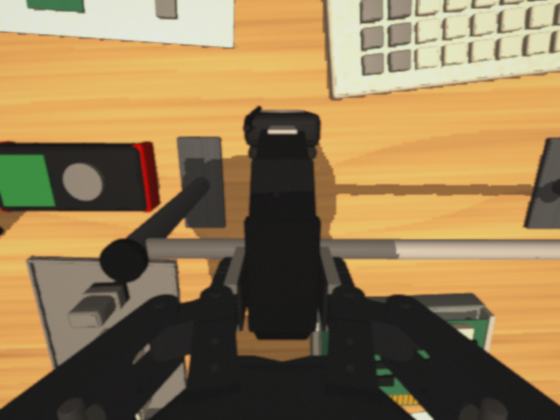

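```bash
python3 - <<'E'
from h import *
s,i,im=load("pics/w20.png")
print(cast(i,190,248,.159).round(4),cast(i,370,248.5,.159).round(4)); b=cast(i,190,248,.159)
for v in (218,325,333): print(v,cast(i,282,v,.1995).round(4))
E
```

```text
[0.6911 0.1775 0.159 ] [0.687  0.0715 0.159 ]
218 [0.7231 0.122  0.1995]
325 [0.6679 0.124  0.1995]
333 [0.6632 0.1242 0.1995]
```

Call:
send_rows(targets=[[[0,0,0],[-0.004,0,0],0.75],[[0,0,0],[0,0,0.004],0.75],[[0,0,0],[0,0,0.003],0.75],[[0,0,0],[0,0,0.003],0.75],[[0,0,0],[0,0,0],0.75],[[0,0,0],[0,0,0],0.75]])

```text
time: 47.05
tool_pos: [0.688, 0.1234, 0.1858]
eef_rot: [3.141, -0.057, -0.0]
force: [-0.5, 0.6, -1.9]
width: 0.0326
```

Call:
send_rows(targets=[[[0,0,0],[0,0,0.0015],0.75],[[0,0,0],[0,0,0.0015],0.75],[[0,0,0],[0,0,0],0.75],[[0,0,0],[0,0,0],0.75]])

```text
time: 47.45
tool_pos: [0.688, 0.1234, 0.1829]
eef_rot: [-3.141, 0.057, 0.0]
force: [-0.1, -0.4, -2.1]
width: 0.0329
```

```bash
python3 - <<'E'
from h import *
delta(.688,.124,.183,-np.radians(92.1))
E
```

```text
t 47.45 now [0.688  0.1234 0.1829] F [-0.1 -0.4 -2.1] w 0.0329 yaw_now deg -92.07
turn deg [-0.    0.    0.03]  shift after turn [-0.     -0.0006 -0.0001]
```

Still free, so I lower a little more until it touches.

Call:
send_rows(targets=[[[0,0,0],[0,0,0.0015],0.75],[[0,0,0],[0,0,0],0.75],[[0,0,0],[0,0,0],0.75]])

```text
time: 47.75
tool_pos: [0.6881, 0.1234, 0.1826]
eef_rot: [-3.141, 0.057, -0.002]
force: [-5.1, -0.9, 10.8]
width: 0.0326
```

Call:
send_rows(targets=[[[0,0,0],[0,0,0.001],0.75],[[0,0,0],[0,0,0],0.75],[[0,0,0],[0,0,0],0.75]])

```text
time: 48.05
tool_pos: [0.6881, 0.1234, 0.1825]
eef_rot: [-3.141, 0.057, -0.002]
force: [-8.2, -0.5, 21.3]
width: 0.0329
```

Call:
send_rows(targets=[[[0,0,0],[0,0,-0.0018],0.75],[[0,0,0],[0,0,0],0.75],[[0,0,0],[0,0,0],0.75]])

```text
time: 48.35
tool_pos: [0.6882, 0.1234, 0.1826]
eef_rot: [-3.141, 0.057, -0.001]
force: [-1.8, 0.6, 7.2]
width: 0.0327
```

Call:
send_rows(targets=[[[0,0,0],[0,0,0],0.5],[[0,0,0],[0,0,0],0.35],[[0,0,0],[0,0,0],0.35],[[0,0,0],[0,0,0],0.35],[[0,0,0],[0,0,-0.01],0.35],[[0,0,0],[0,0,-0.02],0.35],[[0,0,0],[0,0,-0.03],0.35],[[0,0,0],[0,0,-0.04],0.35],[[0,0,0],[0,0,-0.03],0],[[0,0,0],[0,0,0],0]])

```text
time: 49.35
tool_pos: [0.6897, 0.1236, 0.3182]
eef_rot: [-3.14, 0.057, -0.013]
force: [-0.2, 0.5, -0.7]
width: 0.082
```

```bash
python3 - <<'E'
from h import *
delta(.48,-.341,.28,np.radians(12.2))
s,i,im=snap("wrist","pics/w21.png")
s,i,im=snap("side","pics/s21.png");up(im,270,60,140,160,4,"pics/s21b.png")
E
```

```text
t 49.35 now [0.6897 0.1236 0.3182] F [-0.2  0.5 -0.7] w 0.082 yaw_now deg -92.07
turn deg [   0.39   -0.39 -104.27]  shift after turn [-0.4098 -0.3031  0.0382]
```

View pics/s21b.png

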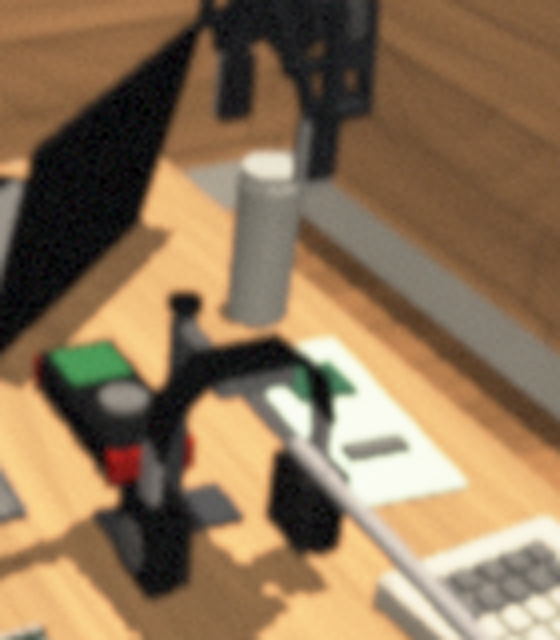

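View pics/w21.png

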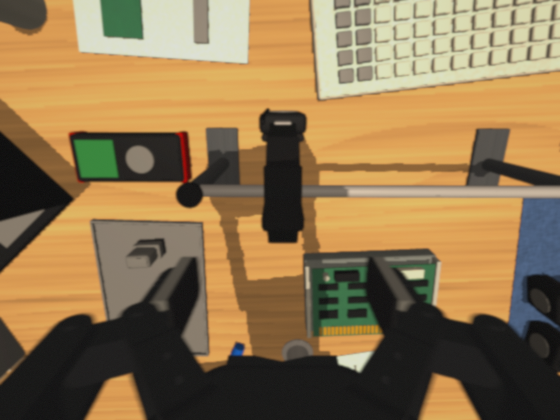

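Call:
send_rows(targets=[[[0,0,8.41],[0,0,0],0],[[0,0,8.41],[0,0,0],0],[[0,0,8.41],[0,0,0],0],[[0,0,8.41],[0,0,0],0],[[0,0,8.41],[0,0,0],0],[[0,0,8.41],[0,0,0],0],[[0,0,8.41],[0,0,0],0],[[0,0,8.41],[0,0,0],0],[[0,0,8.41],[0,0,0],0],[[0,0,0],[0,0,0],0]])

```text
time: 50.45
tool_pos: [0.6876, 0.1233, 0.311]
eef_rot: [2.441, -1.975, -0.002]
force: [0.3, 0.6, -0.4]
width: 0.0852
```

```bash
python3 - <<'E'
from h import *
delta(.4805,-.341,.28,np.radians(-167.8));print(state()["qpos"])
E
```

```text
t 50.45 now [0.6876 0.1233 0.311 ] F [ 0.3  0.6 -0.4] w 0.0852 yaw_now deg -167.94
turn deg [ 0.12  0.01 -0.14]  shift after turn [0.4101 0.3005 0.031 ]
[ 9.20588428e-02  5.60247950e-01  1.04959634e+00 -1.71585276e-05
  1.53382344e+00  3.02308429e+00]
```

Call:
send_rows(targets=[[[0,0,0],[0.015,0.011,0],0],[[0,0,0],[0.028,0.0205,0],0],[[0,0,0],[0.028,0.0205,0],0],[[0,0,0],[0.028,0.0205,0],0],[[0,0,0],[0.028,0.0205,0],0],[[0,0,0],[0.028,0.0205,0],0],[[0,0,0],[0.028,0.0205,0.005],0],[[0,0,0],[0.028,0.0205,0.005],0],[[0,0,0],[0.028,0.0205,0.005],0],[[0,0,0],[0.028,0.0205,0.005],0]])

```text
time: 51.45
tool_pos: [0.5525, -0.18, 0.2915]
eef_rot: [2.451, -1.965, -0.001]
force: [0.7, -0.1, -0.1]
width: 0.0857
```

Call:
send_rows(targets=[[[0,0,0],[0.028,0.0205,0.005],0],[[0,0,0],[0.028,0.0205,0.005],0],[[0,0,0],[0.028,0.0205,0],0],[[0,0,0],[0.028,0.0205,0],0],[[0,0,0],[0.028,0.0205,0],0],[[0,0,0],[0.002,0.0025,0],0],[[0,0,0],[0,0,0],0],[[0,0,0],[0,0,0],0],[[0,0,0],[0,0,0],0]])

```text
time: 52.35
tool_pos: [0.4814, -0.339, 0.2821]
eef_rot: [-2.448, 1.969, 0.001]
force: [0.8, 0.3, -0.2]
width: 0.0855
```

```bash
python3 - <<'E'
from h import *
delta(.4805,-.341,.155,np.radians(-167.8));print(state()["qpos"])
s,i,im=snap("wrist","pics/w22.png")
E
```

```text
t 52.35 now [ 0.4814 -0.339   0.2821] F [ 0.8  0.3 -0.2] w 0.0855 yaw_now deg -167.62
turn deg [0.01 0.02 0.18]  shift after turn [0.0017 0.0013 0.1271]
[-7.14977703e-01  4.11849228e-01  1.39084721e+00  1.64766425e-04
  1.33926145e+00  2.21058935e+00]
```

View pics/w22.png

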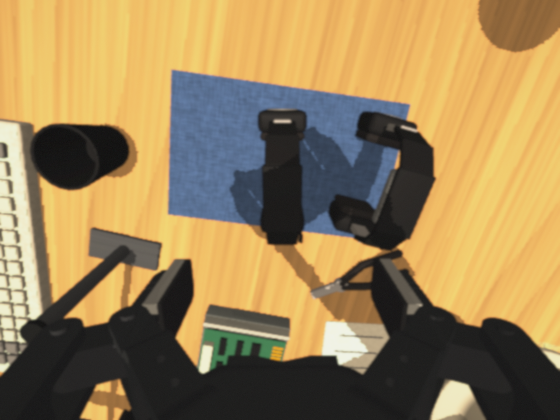

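```bash
python3 - <<'E'
from h import *
s,i,im=load("pics/w22.png")
T=R.from_rotvec(s["eef_rot"]).as_matrix()
for v in (168,235): 
    p=cast(i,283,v,.157); print(v,(T.T@(p-s["tool_pos"])).round(4))
up(cv2.convertScaleAbs(im,alpha=2.5),230,90,120,180,4,"pics/w22b.png")
E
```

```text
168 [0.0274 0.0018 0.1251]
235 [-0.0329  0.0019  0.1251]
```

View pics/w22b.png

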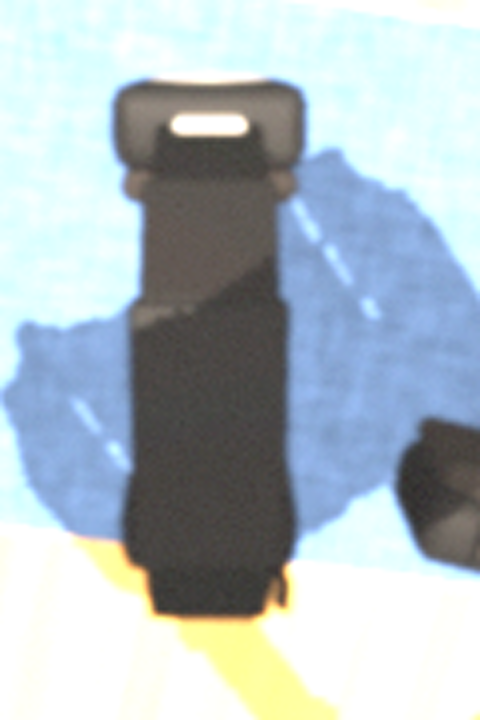

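Call:
send_rows(targets=[[[0,0,0.2],[0.003,0.0015,0.025],0],[[0,0,0],[0,0,0.03],0],[[0,0,0],[0,0,0.03],0],[[0,0,0],[0,0,0.03],0],[[0,0,0],[0,0,0.012],0],[[0,0,0],[0,0,0],0],[[0,0,0],[0,0,0],0.3],[[0,0,0],[0,0,0],0.4]], squeeze=60)

```text
time: 53.2
tool_pos: [0.4809, -0.3437, 0.1568]
eef_rot: [2.442, -1.976, 0.004]
force: [0.4, -0.4, 0.2]
width: 0.059
```

Call:
send_rows(targets=[[[0,0,0],[0,0,0],0.6],[[0,0,0],[0,0,0],0.75],[[0,0,0],[0,0,0],0.75],[[0,0,0],[0,0,0],0.75],[[0,0,0],[0,0,0],0.75],[[0,0,0],[0,0,0],0.75]])

```text
time: 53.8
tool_pos: [0.4808, -0.3436, 0.1564]
eef_rot: [-2.442, 1.976, -0.003]
force: [1.0, 2.3, 8.4]
width: 0.0326
```

```bash
python3 - <<'E'
from h import *
delta(.4805,-.341,.155,np.radians(-167.8))
s,i,im=snap("wrist","pics/w23.png")
E
```

```text
t 53.8 now [ 0.4808 -0.3436  0.1564] F [1.  2.3 8.4] w 0.0326 yaw_now deg -167.96
turn deg [-0.08 -0.09 -0.16]  shift after turn [-0.0026 -0.0002  0.0014]
```

View pics/w23.png

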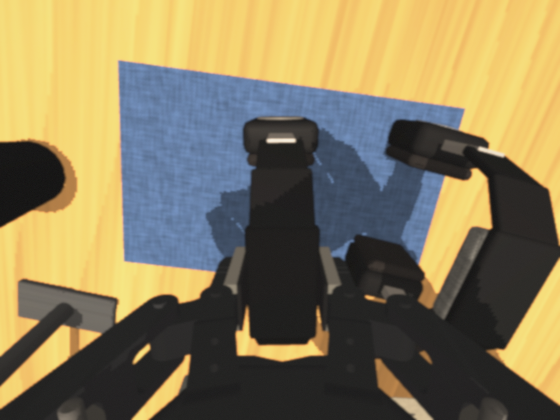

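Call:
send_rows(targets=[[[0,0,0],[0,0,-0.005],0.75],[[0,0,0],[0,0,-0.02],0.75],[[0,0,0],[0,0,-0.03],0.75],[[0,0,0],[0,0,-0.03],0.75],[[0,0,0],[0,0,-0.03],0.75],[[0,0,0],[0,0,-0.03],0.75],[[0,0,0],[0,0,-0.03],0.75],[[0,0,0],[0,0,-0.03],0.75],[[0,0,0],[0,0,0],0.75],[[0,0,-8.43],[0,0,0],0.75]])

```text
time: 54.85
tool_pos: [0.4802, -0.3433, 0.361]
eef_rot: [2.58, -1.792, 0.002]
force: [-0.1, 0.4, -1.8]
width: 0.0327
```

Call:
send_rows(targets=[[[0,0,-8.43],[0,0,0],0.75],[[0,0,-8.43],[0,0,0],0.75],[[0,0,-8.43],[0,0,0],0.75],[[0,0,-8.43],[0,0,0],0.75],[[0,0,-8.43],[0,0,0],0.75],[[0,0,-8.43],[0,0,0],0.75],[[0,0,-8.43],[0,0,0],0.75],[[0,0,-8.43],[0,0,0],0.75],[[0,0,0],[0,0,0],0.75]])

```text
time: 55.75
tool_pos: [0.4799, -0.343, 0.3597]
eef_rot: [-3.14, 0.053, 0.001]
force: [0.2, -0.6, -1.2]
width: 0.0329
```

```bash
python3 - <<'E'
from h import *
delta(.687,.019,.36,np.radians(-92.1))
E
```

```text
t 55.75 now [ 0.4799 -0.343   0.3597] F [ 0.2 -0.6 -1.2] w 0.0329 yaw_now deg -91.92
turn deg [-0.04  0.05  0.18]  shift after turn [ 1.937e-01 -3.694e-01 -3.000e-04]
```

Call:
send_rows(targets=[[[0,0,0.2],[0.007,-0.0132,-0.002],0.75],[[0,0,0],[0.014,-0.0268,0],0.75],[[0,0,0],[0.014,-0.0268,0],0.75],[[0,0,0],[0.014,-0.0268,0],0.75],[[0,0,0],[0.014,-0.0268,0],0.75],[[0,0,0],[0.014,-0.0268,0],0.75],[[0,0,0],[0.014,-0.0268,0],0.75],[[0,0,0],[0.014,-0.0268,0],0.75],[[0,0,0],[0.014,-0.0268,0],0.75],[[0,0,0],[0.014,-0.0268,0],0.75]])

```text
time: 56.75
tool_pos: [0.6237, -0.0923, 0.3622]
eef_rot: [-3.141, 0.07, 0.0]
force: [0.6, 0.1, -2.2]
width: 0.0324
```

Call:
send_rows(targets=[[[0,0,0],[0.014,-0.0268,0],0.75],[[0,0,0],[0.014,-0.0268,0],0.75],[[0,0,0],[0.014,-0.0268,0],0.75],[[0,0,0],[0.014,-0.0268,0],0.75],[[0,0,0],[0.005,-0.008,0],0.75],[[0,0,0],[0,0,0],0.75],[[0,0,0],[0,0,0],0.75],[[0,0,0],[0,0,0],0.75],[[0,0,0],[0,0,0],0.75]])

```text
time: 57.65
tool_pos: [0.6885, 0.0174, 0.3625]
eef_rot: [3.141, -0.066, 0.0]
force: [-0.2, 1.3, -2.4]
width: 0.0324
```

```bash
python3 - <<'E'
from h import *
delta(.687,.019,.2,np.radians(-92.1))
E
```

```text
t 57.65 now [0.6885 0.0174 0.3625] F [-0.2  1.3 -2.4] w 0.0324 yaw_now deg -92.39
turn deg [ 0.01 -0.01 -0.29]  shift after turn [-0.0015 -0.0016  0.1625]
```

Call:
send_rows(targets=[[[0,0,-0.3],[-0.001,-0.0016,0.02],0.75],[[0,0,0],[0,0,0.03],0.75],[[0,0,0],[0,0,0.03],0.75],[[0,0,0],[0,0,0.03],0.75],[[0,0,0],[0,0,0.03],0.75],[[0,0,0],[0,0,0.02],0.75],[[0,0,0],[0,0,0.004],0.75],[[0,0,0],[0,0,0],0.75],[[0,0,0],[0,0,0],0.75],[[0,0,0],[0,0,0],0.75]])

```text
time: 58.65
tool_pos: [0.6885, 0.0198, 0.1997]
eef_rot: [3.141, -0.055, 0.004]
force: [-1.0, 1.1, -1.4]
width: 0.0327
```

```bash
python3 - <<'E'
from h import *
delta(.687,.019,.185,np.radians(-92.1))
s,i,im=snap("wrist","pics/w24.png")
E
```

```text
t 58.65 now [0.6885 0.0198 0.1997] F [-1.   1.1 -1.4] w 0.0327 yaw_now deg -92.0
turn deg [ 0.   -0.13  0.1 ]  shift after turn [-0.0015  0.0009  0.0147]
```

View pics/w24.png

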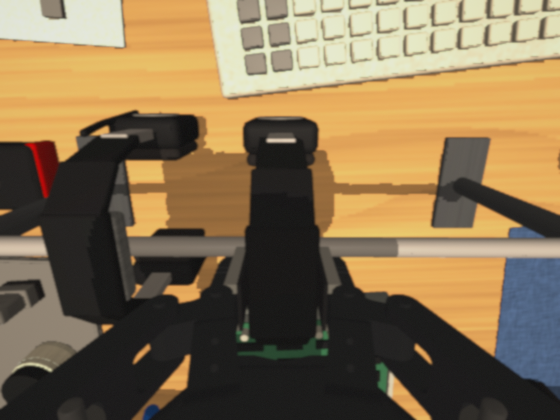

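```bash
python3 - <<'E'
from h import *
s,i,im=load("pics/w24.png")
print(cast(i,210,247,.159).round(4),cast(i,360,247.5,.159).round(4))
for v in (226,340): print(v,cast(i,282,v,.2005).round(4))
E
```

```text
[0.6859 0.0628 0.159 ] [ 0.6825 -0.0266  0.159 ]
226 [0.7147 0.0187 0.2005]
340 [0.6536 0.0209 0.2005]
```

Call:
send_rows(targets=[[[0,0,0],[-0.003,0,0],0.75],[[0,0,0],[0,0,0.005],0.75],[[0,0,0],[0,0,0.004],0.75],[[0,0,0],[0,0,0.002],0.75],[[0,0,0],[0,0,0.001],0.75],[[0,0,0],[0,0,0],0.75],[[0,0,0],[0,0,0],0.75]])

```text
time: 59.4
tool_pos: [0.6849, 0.02, 0.1863]
eef_rot: [-3.141, 0.055, -0.0]
force: [-0.4, -0.7, -0.5]
width: 0.0326
```

Call:
send_rows(targets=[[[0,0,0],[0,0,0.001],0.75],[[0,0,0],[0,0,0],0.75],[[0,0,0],[0,0,0],0.75]])

```text
time: 59.7
tool_pos: [0.6849, 0.02, 0.1852]
eef_rot: [3.141, -0.055, 0.0]
force: [-0.2, -0.2, -2.5]
width: 0.033
```

Call:
send_rows(targets=[[[0,0,0],[0,0,0.001],0.75],[[0,0,0],[0,0,0],0.75],[[0,0,0],[0,0,0],0.75]])

```text
time: 60.0
tool_pos: [0.685, 0.0201, 0.1843]
eef_rot: [3.141, -0.055, 0.0]
force: [0.5, 0.3, -0.7]
width: 0.0326
```

Call:
send_rows(targets=[[[0,0,0],[0,0,0.0005],0.75],[[0,0,0],[0,0,0],0.75],[[0,0,0],[0,0,0],0.5],[[0,0,0],[0,0,0],0.35],[[0,0,0],[0,0,0],0.35],[[0,0,0],[0,0,0],0.35],[[0,0,0],[0,0,-0.01],0.35],[[0,0,0],[0,0,-0.02],0.35],[[0,0,0],[0,0,-0.03],0.35],[[0,0,0],[0,0,-0.04],0.35]])

```text
time: 61.0
tool_pos: [0.6841, 0.0201, 0.2841]
eef_rot: [-3.141, 0.055, 0.004]
force: [0.3, 0.8, 0.7]
width: 0.0558
```

Call:
send_rows(targets=[[[0,0,0],[0,0,-0.02],0.2],[[0,0,0],[0,0,0],0],[[0,0,0],[0,0,0],0]])

```text
time: 61.3
tool_pos: [0.6849, 0.02, 0.3043]
eef_rot: [3.141, -0.055, 0.001]
force: [0.3, -0.9, -0.2]
width: 0.0856
```

```bash
python3 - <<'E'
from h import *
delta(.379,-.356,.28,np.radians(177.1))
s,i,im=snap("side","pics/s25.png")
E
```

```text
t 61.3 now [0.6849 0.02   0.3043] F [ 0.3 -0.9 -0.2] w 0.0856 yaw_now deg -91.99
turn deg [-4.000e-02 -4.000e-02  9.091e+01]  shift after turn [0.391  0.2865 0.0243]
```

View pics/s25.png

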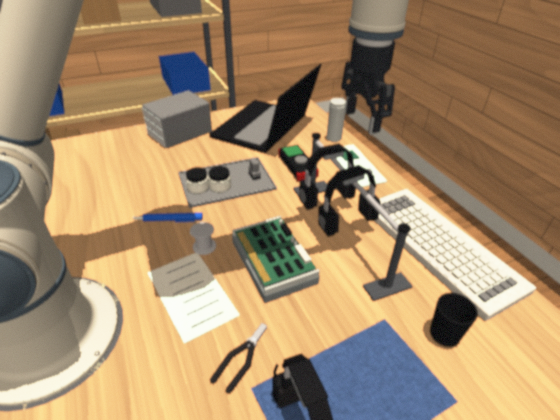

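Call:
send_rows(targets=[[[0,0,-8.1],[0,0,0],0],[[0,0,-8.1],[0,0,0],0],[[0,0,-8.1],[0,0,0],0],[[0,0,-8.1],[0,0,0],0],[[0,0,-8.1],[0,0,0],0],[[0,0,-8.1],[0,0,0],0],[[0,0,-8.1],[0,0,0],0],[[0,0,-8.1],[0,0,0],0],[[0,0,-8.1],[0,0,0],0],[[0,0,-8.1],[0,0,0],0]])

```text
time: 62.35
tool_pos: [0.6843, 0.02, 0.3023]
eef_rot: [-2.417, -2.004, 0.003]
force: [0.9, -0.0, 0.2]
width: 0.0854
```

Call:
send_rows(targets=[[[0,0,-8.1],[0,0,0],0],[[0,0,0],[0,0,0],0]])

```text
time: 62.55
tool_pos: [0.6844, 0.02, 0.3024]
eef_rot: [-2.273, -2.167, 0.002]
force: [0.6, 0.3, 0.3]
width: 0.0851
```

```bash
python3 - <<'E'
from h import *
delta(.379,-.356,.28,np.radians(-2.9))
E
```

```text
t 62.55 now [0.6844 0.02   0.3024] F [0.6 0.3 0.3] w 0.0851 yaw_now deg -2.73
turn deg [-0.13 -0.    0.17]  shift after turn [-0.391  -0.286   0.0224]
```

Call:
send_rows(targets=[[[0,0,0],[-0.012,-0.009,0],0],[[0,0,0],[-0.028,-0.0205,0],0],[[0,0,0],[-0.028,-0.0205,0],0],[[0,0,0],[-0.028,-0.0205,0],0],[[0,0,0],[-0.028,-0.0205,0],0],[[0,0,0],[-0.028,-0.0205,0],0],[[0,0,0],[-0.028,-0.0205,0.005],0],[[0,0,0],[-0.028,-0.0205,0.005],0],[[0,0,0],[-0.028,-0.0205,0.005],0],[[0,0,0],[-0.028,-0.0205,0.005],0]])

```text
time: 63.55
tool_pos: [0.4763, -0.2349, 0.2833]
eef_rot: [-2.281, -2.159, 0.0]
force: [0.9, 0.4, 0.5]
width: 0.0854
```

Call:
send_rows(targets=[[[0,0,0],[-0.028,-0.0205,0],0],[[0,0,0],[-0.028,-0.0205,0],0],[[0,0,0],[-0.028,-0.0205,0],0],[[0,0,0],[-0.028,-0.0205,0],0],[[0,0,0],[-0.015,-0.0105,0],0],[[0,0,0],[0,0,0],0],[[0,0,0],[0,0,0],0],[[0,0,0],[0,0,0],0],[[0,0,0],[0,0,0],0]])

```text
time: 64.45
tool_pos: [0.3798, -0.3553, 0.2837]
eef_rot: [-2.277, -2.165, -0.0]
force: [-0.3, 0.0, 0.2]
width: 0.0854
```

```bash
python3 - <<'E'
from h import *
delta(.379,-.356,.155,np.radians(-2.9))
s,i,im=snap("wrist","pics/w26.png")
s,i,im=snap("top","pics/t26.png")
E
```

```text
t 64.45 now [ 0.3798 -0.3553  0.2837] F [-0.3  0.   0.2] w 0.0854 yaw_now deg -2.88
turn deg [-0.   -0.01  0.02]  shift after turn [-0.0007 -0.0008  0.1287]
```

View pics/w26.png

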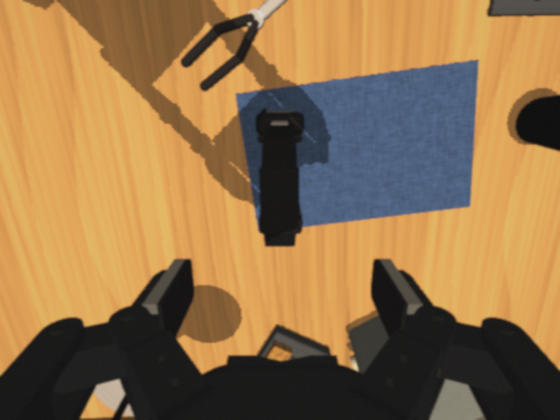

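View pics/t26.png

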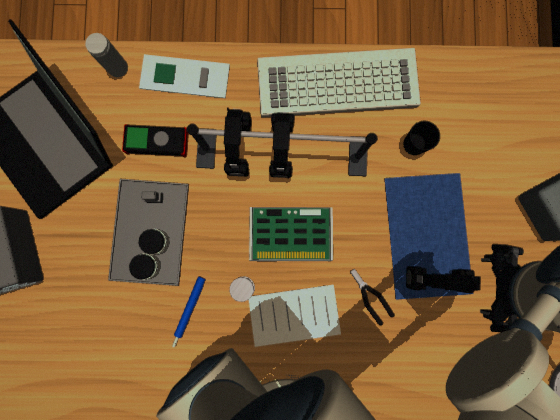

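Call:
send_rows(targets=[[[0,0,0],[0.002,-0.001,0.025],0],[[0,0,0],[0,0,0.03],0],[[0,0,0],[0,0,0.03],0],[[0,0,0],[0,0,0.03],0],[[0,0,0],[0,0,0.012],0],[[0,0,0],[0,0,0.001],0],[[0,0,0],[0,0,0],0.3],[[0,0,0],[0,0,0],0.4]], squeeze=60)

```text
time: 65.35
tool_pos: [0.3792, -0.3545, 0.157]
eef_rot: [2.275, 2.163, -0.0]
force: [0.2, 0.2, 0.7]
width: 0.0589
```

Call:
send_rows(targets=[[[0,0,0],[0,0,0],0.6],[[0,0,0],[0,0,0],0.75],[[0,0,0],[0,0,0],0.75],[[0,0,0],[0,0,0],0.75],[[0,0,0],[0,0,0],0.75],[[0,0,0],[0,0,0],0.75]])

```text
time: 65.95
tool_pos: [0.3788, -0.3543, 0.1568]
eef_rot: [2.276, 2.164, -0.0]
force: [-3.5, 2.2, 13.1]
width: 0.0328
```

```bash
python3 - <<'E'
from h import *
delta(.379,-.356,.155,np.radians(-2.9))
s,i,im=snap("wrist","pics/w27.png")
E
```

```text
t 65.95 now [ 0.3788 -0.3543  0.1568] F [-3.5  2.2 13.1] w 0.0328 yaw_now deg -2.89
turn deg [0.05 0.07 0.01]  shift after turn [-0.0016  0.0003  0.0018]
```

View pics/w27.png

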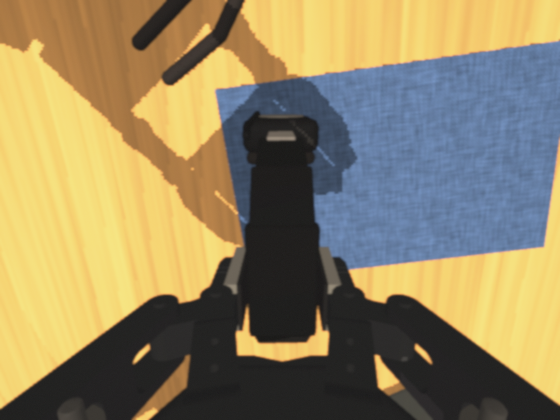

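Call:
send_rows(targets=[[[0,0,0],[0,0,-0.005],0.75],[[0,0,0],[0,0,-0.02],0.75],[[0,0,0],[0,0,-0.03],0.75],[[0,0,0],[0,0,-0.03],0.75],[[0,0,0],[0,0,-0.03],0.75],[[0,0,0],[0,0,-0.03],0.75],[[0,0,0],[0,0,-0.03],0.75],[[0,0,0],[0,0,-0.03],0.75],[[0,0,0],[0,0,0],0.75],[[0,0,8.11],[0,0,0],0.75]])

```text
time: 67.0
tool_pos: [0.3786, -0.3539, 0.3614]
eef_rot: [2.423, 1.997, 0.0]
force: [0.3, -0.6, -2.2]
width: 0.0325
```

Call:
send_rows(targets=[[[0,0,8.11],[0,0,0],0.75],[[0,0,8.11],[0,0,0],0.75],[[0,0,8.11],[0,0,0],0.75],[[0,0,8.11],[0,0,0],0.75],[[0,0,8.11],[0,0,0],0.75],[[0,0,8.11],[0,0,0],0.75],[[0,0,8.11],[0,0,0],0.75],[[0,0,8.11],[0,0,0],0.75],[[0,0,8.11],[0,0,0],0.75],[[0,0,8.11],[0,0,0],0.75]])

```text
time: 68.0
tool_pos: [0.3783, -0.3537, 0.3601]
eef_rot: [-3.14, 0.067, 0.001]
force: [0.4, -0.0, -2.4]
width: 0.0324
```

```bash
python3 - <<'E'
from h import *
delta(.681,-.086,.36,np.radians(-92.1))
E
```

```text
t 68.0 now [ 0.3783 -0.3537  0.3601] F [ 0.4 -0.  -2.4] w 0.0324 yaw_now deg -92.44
turn deg [-0.04  0.04 -0.34]  shift after turn [ 2.927e-01 -2.786e-01  1.000e-04]
```

Call:
send_rows(targets=[[[0,0,-0.3],[0.0107,-0.0106,-0.002],0.75],[[0,0,0],[0.022,-0.021,0],0.75],[[0,0,0],[0.022,-0.021,0],0.75],[[0,0,0],[0.022,-0.021,0],0.75],[[0,0,0],[0.022,-0.021,0],0.75],[[0,0,0],[0.022,-0.021,0],0.75],[[0,0,0],[0.022,-0.021,0],0.75],[[0,0,0],[0.022,-0.021,0],0.75],[[0,0,0],[0.022,-0.021,0],0.75],[[0,0,0],[0.022,-0.021,0],0.75]])

```text
time: 69.0
tool_pos: [0.5944, -0.1591, 0.3624]
eef_rot: [-3.141, 0.042, 0.001]
force: [-0.4, -0.3, -1.8]
width: 0.0328
```

Call:
send_rows(targets=[[[0,0,0],[0.022,-0.021,0],0.75],[[0,0,0],[0.022,-0.021,0],0.75],[[0,0,0],[0.022,-0.021,0],0.75],[[0,0,0],[0.018,-0.016,0],0.75],[[0,0,0],[0,0,0],0.75],[[0,0,0],[0,0,0],0.75],[[0,0,0],[0,0,0],0.75],[[0,0,0],[0,0,0],0.75]])

```text
time: 69.8
tool_pos: [0.6795, -0.0851, 0.3629]
eef_rot: [3.141, -0.049, -0.0]
force: [0.1, -0.2, -1.8]
width: 0.0327
```

```bash
python3 - <<'E'
from h import *
delta(.681,-.086,.2,np.radians(-92.1))
E
```

```text
t 69.8 now [ 0.6795 -0.0851  0.3629] F [ 0.1 -0.2 -1.8] w 0.0327 yaw_now deg -91.79
turn deg [0.   0.   0.31]  shift after turn [0.0015 0.0008 0.1629]
```

Call:
send_rows(targets=[[[0,0,0.3],[0.002,0.001,0.02],0.75],[[0,0,0],[0,0,0.03],0.75],[[0,0,0],[0,0,0.03],0.75],[[0,0,0],[0,0,0.03],0.75],[[0,0,0],[0,0,0.03],0.75],[[0,0,0],[0,0,0.02],0.75],[[0,0,0],[0,0,0.004],0.75],[[0,0,0],[0,0,0],0.75],[[0,0,0],[0,0,0],0.75],[[0,0,0],[0,0,0],0.75]])

```text
time: 70.8
tool_pos: [0.6826, -0.0861, 0.2003]
eef_rot: [3.141, -0.058, 0.004]
force: [0.5, -0.9, -2.3]
width: 0.0327
```

```bash
python3 - <<'E'
from h import *
delta(.681,-.086,.185,np.radians(-92.1))
s,i,im=snap("wrist","pics/w28.png")
E
```

```text
t 70.8 now [ 0.6826 -0.0861  0.2003] F [ 0.5 -0.9 -2.3] w 0.0327 yaw_now deg -92.11
turn deg [ 0.02 -0.13 -0.01]  shift after turn [-0.0016 -0.      0.0153]
```

View pics/w28.png

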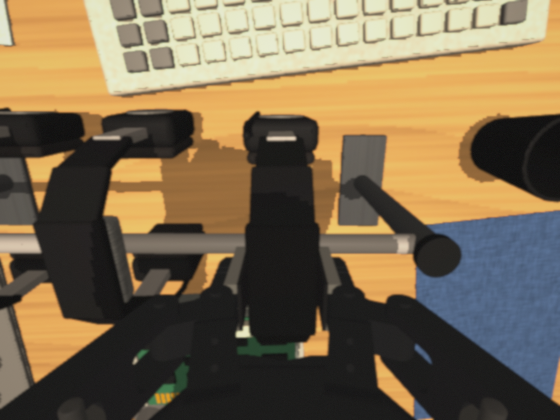

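Call:
send_rows(targets=[[[0,0,0],[-0.002,0,0],0.75],[[0,0,0],[0,0,0.005],0.75],[[0,0,0],[0,0,0.004],0.75],[[0,0,0],[0,0,0.002],0.75],[[0,0,0],[0,0,0.001],0.75],[[0,0,0],[0,0,0],0.75],[[0,0,0],[0,0,0],0.75]])

```text
time: 71.55
tool_pos: [0.68, -0.0858, 0.1868]
eef_rot: [3.141, -0.058, 0.0]
force: [0.1, 0.4, -2.4]
width: 0.0324
```

Call:
send_rows(targets=[[[0,0,0],[0,0,0.001],0.75],[[0,0,0],[0,0,0],0.75],[[0,0,0],[0,0,0],0.75]])

```text
time: 71.85
tool_pos: [0.6799, -0.0858, 0.1857]
eef_rot: [3.141, -0.058, 0.0]
force: [-0.7, 0.5, -2.5]
width: 0.0326
```

Call:
send_rows(targets=[[[0,0,0],[0,0,0.001],0.75],[[0,0,0],[0,0,0],0.75],[[0,0,0],[0,0,0],0.75]])

```text
time: 72.15
tool_pos: [0.68, -0.0858, 0.1848]
eef_rot: [3.141, -0.058, 0.0]
force: [0.4, -0.6, -1.2]
width: 0.0326
```

Call:
send_rows(targets=[[[0,0,0],[0,0,0.0007],0.75],[[0,0,0],[0,0,0],0.75],[[0,0,0],[0,0,0],0.5],[[0,0,0],[0,0,0],0.35],[[0,0,0],[0,0,0],0.35],[[0,0,0],[0,0,0],0.35],[[0,0,0],[0,0,-0.01],0.35],[[0,0,0],[0,0,-0.02],0.35],[[0,0,0],[0,0,-0.03],0.35],[[0,0,0],[0,0,-0.04],0.35]])

```text
time: 73.15
tool_pos: [0.6792, -0.0856, 0.2845]
eef_rot: [-3.141, 0.058, 0.004]
force: [0.7, 0.3, 0.5]
width: 0.0553
```

Call:
send_rows(targets=[[[0,0,0],[-0.01,0,-0.02],0.3],[[0,0,0],[-0.03,0,-0.01],0.3],[[0,0,0],[-0.04,0,0],0.3],[[0,0,0],[-0.04,0,0],0.3],[[0,0,0],[-0.04,0,0],0.3],[[0,0,0],[-0.04,0,0],0.3],[[0,0,0],[-0.04,0,0],0.3],[[0,0,0],[0,0,0],0.3],[[0,0,0],[0,0,0],0.3],[[0,0,0],[0,0,0],0.3]])

```text
time: 74.15
tool_pos: [0.4411, -0.0772, 0.3146]
eef_rot: [3.141, -0.058, 0.002]
force: [-0.3, -0.1, -0.1]
width: 0.0599
```

```bash
python3 - <<'E'
from h import *
print(state()["tool_pos"],state()["time"])
s,i,im=snap("side","pics/s29.png")
s,i,im=snap("top","pics/t29.png")
s,i,im=snap("wrist","pics/w29.png")
E
```

```text
[ 0.4410551  -0.07719426  0.31461925] 74.15
```

View pics/s29.png

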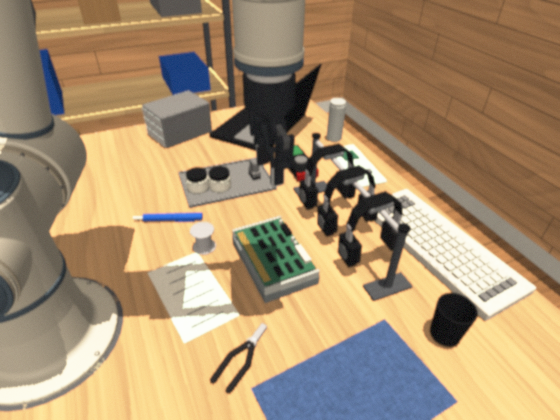

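View pics/t29.png

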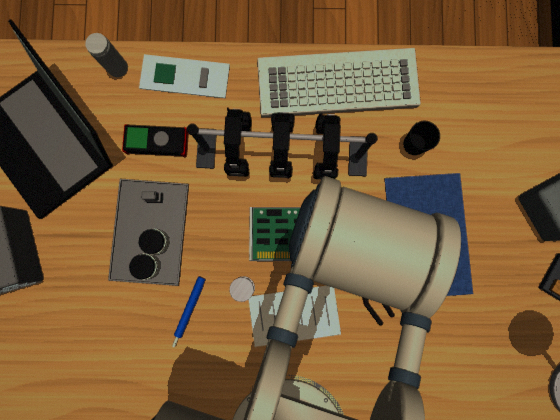

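View pics/w29.png

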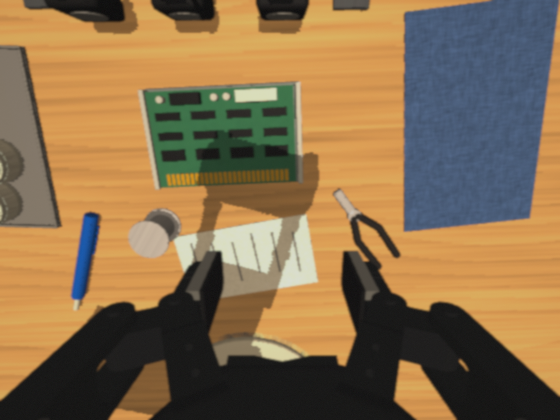

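```bash
python3 - <<'E'
from h import *
s,i,im=load("pics/t29.png");a=im[170:295,100:200];a=cv2.resize(a,None,fx=4,fy=4,interpolation=2)
s2,i2,m=load("pics/s29.png");b=cv2.resize(m[130:255,170:270],None,fx=4,fy=4,interpolation=2)
cv2.imwrite("pics/fin.png",np.hstack([a,b]))
up(m,290,120,130,130,5,"pics/fin2.png")
for p in((152,241),(144,266),(151,196)): print(cast(i,*p,.056).round(4))
E
```

```text
[0.4605 0.3188 0.056 ]
[0.4025 0.335  0.056 ]
[0.5662 0.3253 0.056 ]
```

View pics/fin.png

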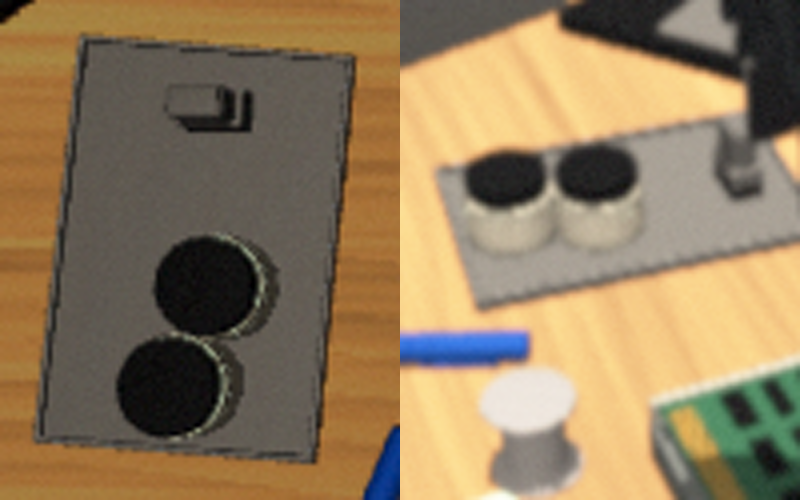

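View pics/fin2.png

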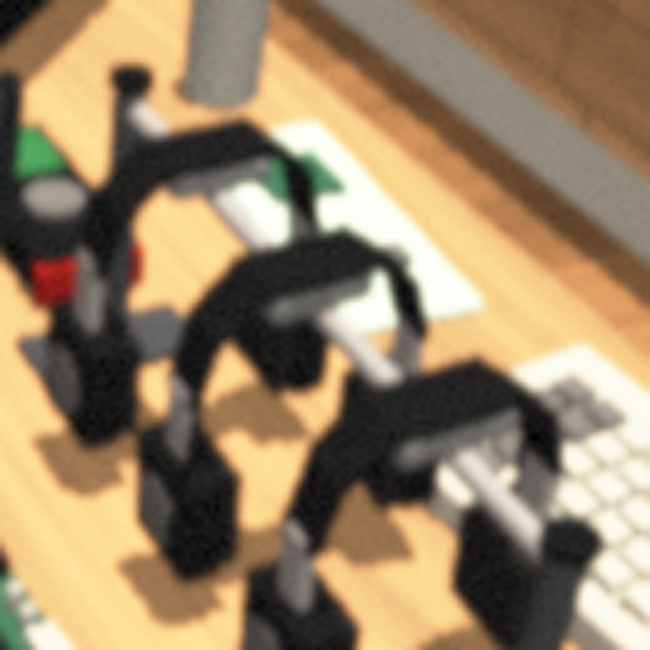

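```bash
python3 -c "
from cell import *
print(close_job())"
```

```text
the job is handed in; nothing more can be done
None
```

The repair is finished and handed in at about 74 s, well inside the 210 s limit; the hand-in gives no verdict.

- **Contacts:** I rubbed the whole row from left to right with the sole flat at about 3–5 N. I made a second left-to-right pass 1 mm nearer the robot, because the first pass left under 1 mm of margin on the near side.
- **Tray:** The block and both jars stand upright inside the tray. Jar 0 was found shifted a few centimetres after I placed it, probably the random knock the task warned of. The last pictures show it still upright on the tray, so I left it there.
- **Rail:** All three headsets hang by their crowns with one ear cup on either side of the bar, and the gripper is clear of them.
- **Other things:** The multimeter, spool, pliers, solder pump and cup looked to be in place; I judged this by eye from the pictures.

**Disagreements:** The wrist and top cameras disagreed by 2–5 mm in x, so I aimed between them and confirmed contact by force. While I lowered the first headset onto the bar, the wrist force briefly reached about 21 N, well below the 120 N limit, and I backed off before letting go. No final check failed.

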